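# Seat the test-nest cover evenly with four clamping levers

### The job

Screw the floating cover of the test nest down evenly onto its seat with the four clamping levers, in star order (a lever, then the diagonally opposite one, then the other diagonal pair) and in two rounds: first turn each lever about 50 degrees (a seventh of a turn) clockwise, then go round again in star order, turning each lever until you feel the cover seat, and leave all four finger-snug without forcing any. Never let the cover tilt askew, come clear of the levers at the end, and leave the other things on the bench alone.

Things in the scene. Friction and masses are not known exactly. Their poses are not given: they have to be found in the camera images.
- base: Fixed test nest: aluminium plate 260 x 220 x 20 mm (own x, y, z) with black guide rails round the cover (tops 54 mm up, 143 mm square inside). Origin at the centre of its underside, on the table. Four clamping levers stand at own x = +-50, y = +-50 mm, one near each corner of the cover.
- cover: Aluminium frame 140 x 140 x 12 mm with a clear window, loose between the rails, floating on four spring plungers, underside 48 mm over the table. Origin under its centre, axes as the base's. Its seat, a hard lug beneath each lever, lies 5.5 to 8.5 mm lower, differing from nest to nest. The springs push under 5 N a corner; on the lugs the resistance climbs steeply (about 40 N per mm).
- lever_1: Black clamping lever at the cover's +x +y corner, opposite lever_3. Origin on its screw axis at its foot (the face bearing on the cover), z up along the axis. Upright hub 26 to 32 mm across, 36 mm tall; from it a straight arm along own +x, reaching 64 mm from the axis, 12 mm thick (own y), 18 to 34 mm above the origin, free beneath. Turned clockwise seen from above it screws down 5 mm per radian.
- lever_2: As lever_1, at the +x -y corner, opposite lever_4. All levers: at the start backed off to their stop, foot 0.3 to 0.8 mm over the cover, arm about 70 degrees anticlockwise of the nest's outward diagonal; 4.1 rad of travel; each stays where it is left (clamp up to 50 N). Turning takes 0.25 N m running free, plus about 0.007 N m per newton of clamp force on the cover; at rest the push mostly relaxes.
- lever_3: As lever_1, at the cover's -x -y corner, opposite lever_1. Snug means clamping the cover with 12 to 50 N: best 0.46 N m while turning slowly, nearly twice as much as running free (pushed squarely on the arm 40 mm from the axis: 11.5 N, against 6 to 7 N before the cover seats). Tightening one diagonal takes a few newtons off the other.
- lever_4: As lever_1, at the cover's -x +y corner, opposite lever_2.
- spare_lever: Bystander: a spare lever, same shape, standing on the table at the nest's right side. Origin at its underside on the hub's axis.
- cartridge: Bystander: clear flat cartridge 75 x 31 x 13 mm on the table at the nest's left side. Origin under its centre.
- bracket: Bystander: small aluminium angle 22 x 40 x 22 mm on the nest's base plate, near side. Origin under its centre.
- beaker: Bystander: clear plastic cup 72 mm across, 75 mm tall. Origin under its centre.
- driver: Bystander: screwdriver 170 mm long, lying, grey handle. Origin under its middle.
- bottle: Bystander: white bottle 50 mm across, 120 mm tall. Origin under its centre.
- collar: Bystander: steel shaft collar 34 mm across, 14 mm tall. Origin under its centre.
Not all that is in view belongs to the job. Of the things shaped like the cover, the aluminium one is meant.

How it is judged:
On the way, in this order (a step that is already met when the one before it is completed fails the run):
1. first round, first diagonal: two opposite levers are screwed down more than 2.5 mm (0.5 rad) while the other two are still within 1.25 mm of their start (((distance of each of lever_1, lever_3 from where it was at the start of the episode above 0.0025 m and distance of each of lever_2, lever_4 from where it was at the start of the episode below 0.00125 m) or (distance of each of lever_2, lever_4 from where it was at the start of the episode above 0.0025 m and distance of each of lever_1, lever_3 from where it was at the start of the episode below 0.00125 m))), for 0.1 s.
2. first round done: all four are screwed down more than 2.5 mm, none yet tight (under 12 N of clamp force) (distance of each of lever_1, lever_2, lever_3, lever_4 from where it was at the start of the episode above 0.0025 m and contact force between each of lever_1, lever_2, lever_3, lever_4 and cover below 12 N), for 0.1 s.
3. second round, first diagonal: two opposite levers are snug (over 12 N) while the other two are not yet (((contact force between each of lever_1, lever_3 and cover above 12 N and contact force between each of lever_2, lever_4 and cover below 12 N) or (contact force between each of lever_2, lever_4 and cover above 12 N and contact force between each of lever_1, lever_3 and cover below 12 N))), for 0.1 s.
At the end, for the whole second after the job is handed in: Every lever is snug: it clamps the cover with 12 to 50 N; the cover sits level on its seat (tilt under 0.008 rad) and at rest (contact force between lever_1 and cover between 12 and 50 N and contact force between lever_2 and cover between 12 and 50 N and contact force between lever_3 and cover between 12 and 50 N and contact force between lever_4 and cover between 12 and 50 N and angle between cover's own z axis and vertical below 0.008 rad and linear speed of cover below 0.005 m/s); the robot touches nothing.
It fails at once if the cover is askew by more than 0.045 rad (one lever about 6.4 mm below the opposite one) (angle between cover's own z axis and vertical above 0.045 rad).
It fails at once if a lever is forced: more than 60 N of clamp force on the cover (contact force between any of lever_1, lever_2, lever_3, lever_4 and cover above 60 N).
It fails at once if a bystander is shifted by more than 15 mm (distance of any of spare_lever, cartridge, bracket, beaker, driver, bottle, collar from where it was at the start of the episode above 0.015 m).
It also fails if it takes over 72 s, if anything falls off the work surface, if the arm or the gripper's body presses on something with over 40 N, if the wrist force passes 120 N, or if a joint passes its speed limit or range.

### The arm

A 7-joint arm with a two-finger parallel gripper is mounted at the origin on the work surface. World frame = base frame: x ahead of the robot, y to its left, z up, the work surface at z = 0. Lengths are in m, angles in rad, forces in N, time in s.
With the tool pointing down it reaches from about 0.425 to 0.925 m from the base axis. Payload 6.8 kg.
Tool frame: the origin (TCP) lies midway between the tips of the shut fingers; the grasp point (between the pads) lies 19 mm behind it; z points along the fingers, y is the direction in which the jaws open and shut (so a half turn about z gives the same grasp; the last joint's range is limited). The gripper opens to 85 mm and grips with 20 to 120 N. Pads are 22 mm wide; open, the fingers measure 114 mm over their backs; the gripper's body (76 mm by 85 mm) begins 54 mm behind the grasp point. The pads swing forward as they close: fully open they stand 13 mm farther back than shut.
Start: joints at [1.211, 0.477, 0.022, 1.555, -0.011, 1.109, -0.083], TCP at [0.168, -0.654, 0.195] pointing down, gripper open.
Joint ranges: [-2.96, 2.96], [-0.34, 2.1], [-1.41, 1.46], [0.24, 2.44], [-1.37, 4.51], [0.17, 1.92], [-2.96, 2.96]. Speed limits (rad/s): [2.39, 2.39, 3.14, 3.14, 3.14, 3.14, 3.14].

### API

Orientations are given as a unit quaternion [w, x, y, z].
In Python, from station import status, eyes, workorder gives the robot as it stands. The module is installed in compiled form; this text tells all that it offers.
- The arm moves only by the shell command python3 -m jog 'ROWS' [FORCE]. ROWS is text: rows parted by semicolons, each of 7 numbers parted by spaces: the shift along the tool's x, y, z in m, then the turn, a rotation vector about the tool's x, y, z in degrees, then the finger opening in m, from 0 to 0.0854. In form: dx dy dz rx ry rz jaw; .... A call has 1 to 5 rows; each row is the pose to reach, as a shift and turn from the pose commanded when the call began, along the tool's axes at that moment; what a row does not reach only later rows make up. A row lasts 1/10 s, in which the tool goes at most 50 mm and 8.59 degrees, less where a joint would pass 70% of its speed; a pose out of reach is approached as far as the arm can. A call with a gripper value outside its range is refused whole. The fingers move at their own pace and stop on an object; FORCE is the grip in N (left out, the last holds). Time passes only in rows, so rows that repeat a pose let the fingers close. It gives the time, the measured TCP pose, the force and the opening at its end, in the units of the state.
- status.get_obs(): the state, without advancing time (a new reading comes with each control period).
- eyes.read_camera(name): name is "side" or "top"; returns a dict with "image" (384x512x3 uint8, red, green, blue), "intrinsics" (3x3 intrinsics, pixels), "k1" (the pictures are not rectified: a ray, as slopes to the right and down, at radius r is drawn at 1 + k1 r^2 times it, then the intrinsics apply), "position" and "orientation" of the camera in the world. Camera axes: x right, y up, looking along -z (the intrinsics and any distortion apply to the point x, -y, -z); pixel columns grow to the right and rows downward; lengths in m; the calibration is good to about 2 mm. A picture is of the moment at which its call begins. There is no depth.
- workorder.hand_in(): hands the job in, once; it reports no verdict.
The state is a dict: "t": time; "q": joint angles; "joint_vel": joint speeds; "joint_torque": joint torques, N m; "eef_pos": TCP position; "tool_rot": TCP orientation; "contact_force": force on the tool from outside, world axes, zero at the start; "torque": the same for the moment, N m; "gripper_width": opening from 0.0 (shut) to 1.0 (fully open).
Only numpy, scipy, OpenCV 4.12 (cv2) and the standard library are available. Lean on these libraries where they do the work, as an engineer would, in place of code of your own. Each camera call takes 0.05 s, during which the arm holds its last target.

## Working session

There is one attempt and no reset: what is moved stays moved. The work goes in short steps, Python scripts to look and compute and a shell command to move; the robot and the scene stay as the last step left them, time stands still between calls to the robot, and variables do not carry over. Pictures are saved under pics/ and viewed, and the job is handed in when it is done.

```bash
mkdir -p pics; ls; cat > h.py <<'E'
import numpy as np, cv2
from station import status, eyes, workorder
from scipy.spatial.transform import Rotation as R
def rot(q): return R.from_quat([q[1],q[2],q[3],q[0]])
def grab(n,f):
    c=eyes.read_camera(n); cv2.imwrite('pics/'+f,c['image'][:,:,::-1]); 
    return c
def ray(c,u,v):
    K=np.array(c['intrinsics']); d=np.array([(u-K[0,2])/K[0,0],(v-K[1,2])/K[1,1]])
    s=d.copy()
    for _ in range(20): s=d/(1+c['k1']*(s@s))
    w=rot(c['orientation']).apply([s[0],-s[1],-1]); return np.array(c['position']),w
def onz(c,u,v,z):
    p,w=ray(c,u,v); return p+w*(z-p[2])/w[2]
def proj(c,P):
    x=rot(c['orientation']).inv().apply(np.array(P)-np.array(c['position'])); s=np.array([x[0],-x[1]])/-x[2]
    s=s*(1+c['k1']*(s@s)); K=np.array(c['intrinsics']); return K[0,0]*s[0]+K[0,2],K[1,1]*s[1]+K[1,2]
E
python3 - <<'E'
from h import *
import pickle
o=status.get_obs(); print(o)
for n in('top','side'):
    c=grab(n,n+'0.png'); pickle.dump(c,open(n+'0.pkl','wb')); print(n,c['intrinsics'],c['k1'],c['position'],c['orientation'])
E
```

```text
pics
{'t': 0.0, 'q': array([ 1.2108802 ,  0.47781534,  0.02233284,  1.55645491, -0.01148624,
        1.10929583, -0.08310836]), 'joint_vel': array([ 0.00055384, -0.00033784,  0.00052267, -0.00010946,  0.0002935 ,
        0.00063536, -0.00059361]), 'joint_torque': array([ 5.57537132e-04, -5.96438920e+01,  1.60790998e+00, -2.81190044e+01,
        1.24860794e-02,  9.21176921e-03, -4.13003050e-06]), 'eef_pos': array([ 0.16800071, -0.65307595,  0.19371397]), 'tool_rot': array([-9.03190325e-04,  9.92082024e-01,  1.25588243e-01, -1.88401057e-04]), 'contact_force': array([-0.16091164, -0.08074601,  0.23176083]), 'torque': array([-0.01149867, -0.02056353,  0.04670846]), 'gripper_width': 1.0027844823757361}
top [[363.37308684   0.         256.11129477]
 [  0.         363.37308684 187.35102594]
 [  0.           0.           1.        ]] 0.00854009957161579 [0.33544659 0.02993153 1.24113792] [-0.69522105 -0.06161998  0.07844228  0.71184091]
side [[394.19111562   0.         264.23090262]
 [  0.         394.19111562 192.58240367]
 [  0.           0.           1.        ]] -0.08457793917127988 [0.01123302 0.59013108 0.81239812] [-0.33204304 -0.14989281  0.36445973  0.85699981]
```

View pics/top0.png

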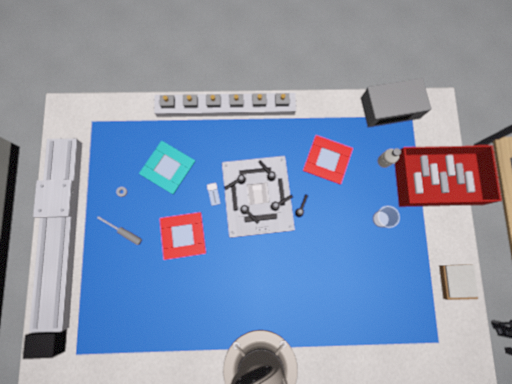

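View pics/side0.png

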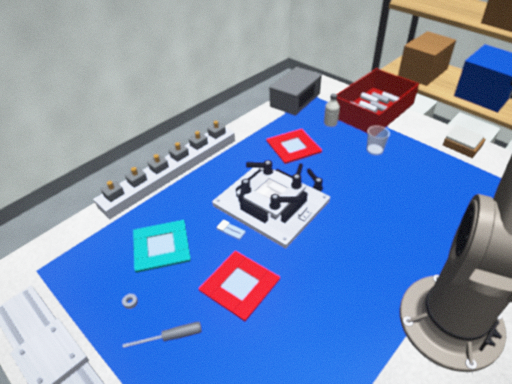

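```bash
python3 - <<'E'
from h import *
import pickle
a=cv2.imread('pics/top0.png')[140:250,200:330]; cv2.imwrite('pics/t0z.png',cv2.resize(a,None,fx=5,fy=5,interpolation=cv2.INTER_CUBIC))
a=cv2.imread('pics/side0.png')[150:250,205:335]; cv2.imwrite('pics/s0z.png',cv2.resize(a,None,fx=5,fy=5,interpolation=cv2.INTER_CUBIC))
E
```

```text
(no output)
```

View pics/t0z.png

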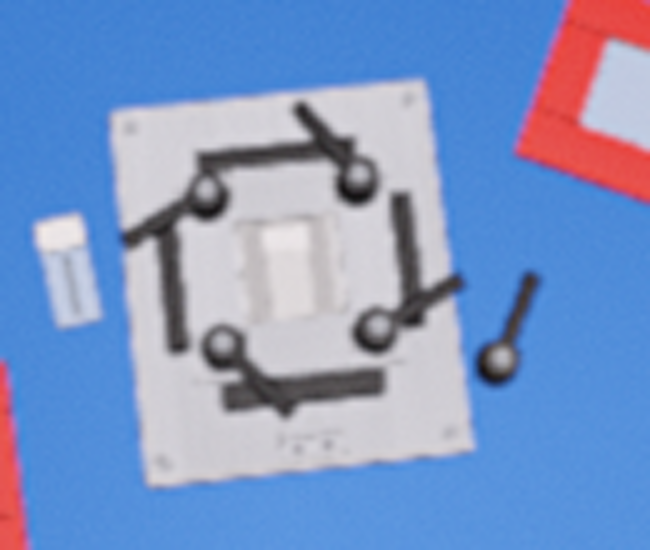

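View pics/s0z.png

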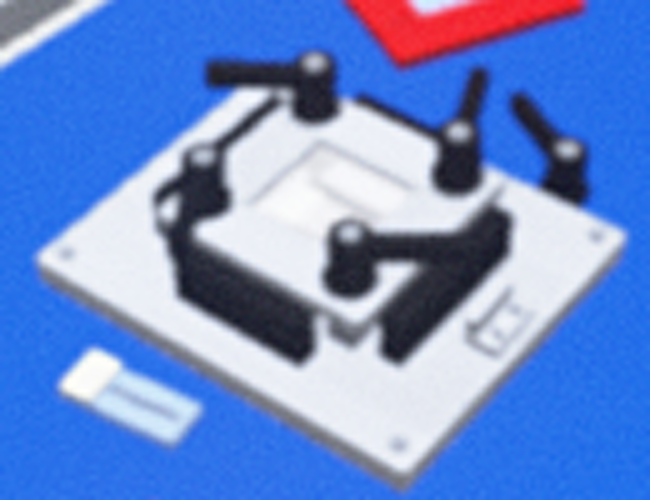

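```bash
python3 - <<'E'
from h import *
import pickle
c=pickle.load(open('top0.pkl','rb')); s=pickle.load(open('side0.pkl','rb'))
cv=lambda u,v,o:((u+.5)/5-.5+o[0],(v+.5)/5-.5+o[1])
C=np.array([onz(c,*cv(u,v,(200,140)),.02)[:2] for u,v in[(110,113),(425,80),(473,450),(148,485)]])
print(C,C.mean(0),[np.linalg.norm(C[i]-C[i-1]) for i in range(4)])
H=np.array([onz(c,*cv(u,v,(200,140)),.0965)[:2] for u,v in[(208,190),(358,175),(377,328),(223,345)]])
print(H,H.mean(0),[np.linalg.norm(H[i]-H[i-1]) for i in range(4)])
S=np.array([onz(s,*cv(u,v,(205,150)),.0965)[:2] for u,v in[(205,155),(315,62),(459,131),(350,234)]])
print(S,S.mean(0),[np.linalg.norm(S[i]-S[i-1]) for i in range(4)])
D=np.array([onz(s,*cv(u,v,(205,150)),.02)[:2] for u,v in[(38,258),(245,85),(628,238),(405,482)]])
print('side corners',D,D.mean(0))
T=np.array([onz(c,*cv(u,v,(200,140)),.092)[:2] for u,v in[(125,240),(298,103),(463,281),(290,413)]])
print('tips',T,[(np.linalg.norm(T[i]-H[i]),np.degrees(np.arctan2(*(T[i]-H[i])[::-1]))) for i in range(4)])
E
```

```text
[[ 0.67219637  0.11498826]
 [ 0.69169276 -0.10496854]
 [ 0.4332629  -0.12660553]
 [ 0.41523918  0.0915137 ]] [ 0.5530978  -0.00626803] [np.float64(0.25802723123194804), np.float64(0.2208191569307022), np.float64(0.25933405446275515), np.float64(0.2188626351244495)]
[[ 0.59841658  0.04688367]
 [ 0.60635765 -0.05039949]
 [ 0.50600204 -0.05911615]
 [ 0.4973124   0.03915014]] [ 0.55202217 -0.00587046] [np.float64(0.10139951590646659), np.float64(0.09760673073761456), np.float64(0.10073345490784817), np.float64(0.09864975305479144)]
[[ 0.59932415  0.04388089]
 [ 0.60849527 -0.05513373]
 [ 0.50880113 -0.06356178]
 [ 0.4994221   0.0373804 ]] [ 0.55401066 -0.00935855] [np.float64(0.10011332115697451), np.float64(0.09943845006834522), np.float64(0.1000497536176209), np.float64(0.10137697239555603)]
side corners [[ 0.67146208  0.11217029]
 [ 0.68975615 -0.07804953]
 [ 0.43019697 -0.1259088 ]
 [ 0.40980539  0.09548921]] [0.55030515 0.00092529]
tips [[ 0.56754441  0.10093478]
 [ 0.65668016 -0.01300635]
 [ 0.53596559 -0.11597881]
 [ 0.45359129 -0.00236541]] [(np.float64(0.06224639275905379), np.float64(119.73354813239384)), (np.float64(0.06269452081136971), np.float64(36.61492794086591)), (np.float64(0.06427423552107173), np.float64(-62.21318716692378)), (np.float64(0.06029160057235942), np.float64(-136.48223970671265))]
```

```bash
cat >> h.py <<'E'
cen=np.array([.5525,-.0072]); yaw=4.9
def hub(n):
    a=dict(A=(.05,.05),B=(.05,-.05),C=(-.05,-.05),D=(-.05,.05))[n]
    return cen+R.from_euler('z',yaw,degrees=True).as_matrix()[:2,:2]@np.array(a)
def tool():
    o=status.get_obs(); M=rot(o['tool_rot']).as_matrix(); return o,np.array(o['eef_pos']),M
def goto(n,phi,r=.044,b=.030,z=.072,sgn=1):
    """tool-frame shift+turn to stand b behind (ccw of) lever n's arm centreline at angle phi"""
    o,p,M=tool(); f=np.radians(phi); e=np.array([np.cos(f),np.sin(f)]); t=np.array([e[1],-e[0]])
    P=np.r_[hub(n)+r*e-b*t,z]; x=np.r_[t*sgn,0]; M2=np.c_[x,np.cross([0,0,-1],x),[0,0,-1]]
    d=M.T@(P-p); rv=np.degrees(R.from_matrix(M.T@M2).as_rotvec())
    print('target',P.round(4),'shift',d.round(4),'rv',rv.round(2))
def tq(n):
    o,p,M=tool(); h=hub(n); F=np.array(o['contact_force']); d=p[:2]-h
    x=M[:2,0]; 
    print('t%.1f'%o['t'],'p',p.round(4),'xang %.1f'%np.degrees(np.arctan2(x[1],x[0])),'F',F.round(1),'T',np.array(o['torque']).round(2),'axisM(FonTool) %.3f'%(d[0]*F[1]-d[1]*F[0]),'+Tz %.3f'%o['torque'][2],'a_tool',(M.T@np.r_[h-p[:2],0]).round(4)[:2])
E
python3 - <<'E'
from h import *
import pickle
s=pickle.load(open('side0.pkl','rb'));c=pickle.load(open('top0.pkl','rb'))
cv=lambda u,v,o:((u+.5)/5-.5+o[0],(v+.5)/5-.5+o[1])
for n,u,v in[('B',212,68),('C',480,68),('A',160,205),('D',458,238)]:
    P=onz(s,*cv(u,v,(205,150)),.0945); d=P[:2]-hub(n)-[.002,-.0025]; print(n,hub(n),P,np.linalg.norm(d),np.degrees(np.arctan2(d[1],d[0])))
for g,k in(('B',c),('C',c)):
  for ph in range(20,50,6) if g=='B' else range(-75,-50,6):
    h=hub(g);P=[h[0]+.064*np.cos(np.radians(ph)),h[1]+.064*np.sin(np.radians(ph)),.0945]
    u=np.array(proj(c,P)); w=np.array(proj(s,P)); print(g,ph,((u-[200,140])*5).round(),((w-[205,150])*5).round())
goto('A',119,sgn=-1,z=.2)
for th in(2,4,5,6,8,10,15,16,20,24,25,30,32,40):
    a=np.radians(th);ax,ay=.017,.044;print(th,round(ax*(1-np.cos(a))+ay*np.sin(a),4),round(ay*(1-np.cos(a))-ax*np.sin(a),4),round(.005*a,4))
E
```

```text
B [ 0.60658811 -0.05274642] [ 0.65068655 -0.01360155  0.0945    ] 0.05921633142615896 44.689673810341475
C [ 0.50695358 -0.06128811] [ 0.53597611 -0.11584052  0.0945    ] 0.05864870109921155 -62.56433217710372
A [0.59804642 0.04688811] [0.59079487 0.08670541 0.0945    ] 0.043316801093599755 102.33216401889673
D [0.49841189 0.03834642] [0.45685429 0.00052324 0.0945    ] 0.0560802244204981 -140.9595673047044
B 20 [323.  85.] [211.  40.]
B 26 [314.  89.] [207.  47.]
B 32 [305.  94.] [204.  54.]
B 38 [297.  99.] [202.  62.]
B 44 [289. 106.] [201.  69.]
C -75 [473. 297.] [503.  69.]
C -69 [470. 287.] [492.  66.]
C -63 [465. 278.] [481.  64.]
C -57 [459. 269.] [469.  62.]
C -51 [453. 261.] [457.  62.]
target [0.5505 0.0708 0.2   ] shift [ 0.5508 -0.6058 -0.0052] rv [-1.0000e-02  1.4000e-01  1.6543e+02]
2 0.0015 -0.0006 0.0002
4 0.0031 -0.0011 0.0003
5 0.0039 -0.0013 0.0004
6 0.0047 -0.0015 0.0005
8 0.0063 -0.0019 0.0007
10 0.0079 -0.0023 0.0009
15 0.012 -0.0029 0.0013
16 0.0128 -0.003 0.0014
20 0.0161 -0.0032 0.0017
24 0.0194 -0.0031 0.0021
25 0.0202 -0.0031 0.0022
30 0.0243 -0.0026 0.0026
32 0.0259 -0.0023 0.0028
40 0.0323 -0.0006 0.0035
```

```bash
python3 -c "
from h import *
goto('B',38.5,sgn=-1,z=.2)"
```

```text
target [ 0.6223 -0.0019  0.2   ] shift [ 0.6023 -0.5175 -0.0054] rv [-7.0000e-02 -9.0000e-02 -1.1407e+02]
```

```bash
T="python3 -m jog"
python3 -m jog '0.04 -0.03 -0.005 0 0 -8 0;0.08 -0.06 -0.005 0 0 -16 0;0.12 -0.1 -0.005 0 0 -24 0;0.15 -0.13 -0.005 0 0 -32 0;0.19 -0.163 -0.005 0 0 -40 0' 40
python3 -c "
from h import *
goto('B',38.5,sgn=-1,z=.2)"
```

```text
t: 0.6
eef_pos: [0.3105, -0.448, 0.1994]
tool_rot: [-0.0, 0.888, 0.46, -0.0]
contact_force: [1.9, -0.5, -0.4]
gripper_width: 0.147
target [ 0.6223 -0.0019  0.2   ] shift [ 0.5443 -0.0031 -0.0007] rv [-5.000e-02 -2.000e-02 -7.378e+01]
```

```bash
python3 -m jog '0.05 0 0 0 0 -8 0;0.1 0 0 0 0 -16 0;0.15 0 0 0 0 -24 0;0.2 0 0 0 0 -32 0;0.25 0 0 0 0 -40 0'
python3 -c "
from h import *
goto('B',38.5,sgn=-1,z=.2)"
```

```text
t: 1.1
eef_pos: [0.4565, -0.2449, 0.1996]
tool_rot: [0.0, 0.677, 0.736, -0.0]
contact_force: [0.7, 0.5, -0.1]
gripper_width: 0.001
target [ 0.6223 -0.0019  0.2   ] shift [ 0.2285  0.1854 -0.0005] rv [-2.000e-02  1.000e-02 -3.376e+01]
```

```bash
python3 -m jog '0.038 0.031 0 0 0 -8 0;0.076 0.062 0 0 0 -16 0;0.114 0.093 0 0 0 -24 0;0.152 0.124 0 0 0 -32 0;0.19 0.155 0 0 0 -33.8 0'
python3 -c "
from h import *
goto('B',38.5,sgn=-1,z=.1)"
```

```text
t: 1.6
eef_pos: [0.5964, -0.0439, 0.1994]
tool_rot: [-0.0, 0.435, 0.9, -0.0]
contact_force: [0.9, 0.1, -0.2]
gripper_width: 0.0
target [ 0.6223 -0.0019  0.1   ] shift [0.0168 0.0465 0.0994] rv [-0.03 -0.01 -0.06]
```

```bash
python3 -m jog '0.017 0.046 0.02 0 0 0 0;0.017 0.046 0.06 0 0 0 0;0.017 0.046 0.08 0 0 0 0;0.017 0.046 0.08 0 0 0 0'
python3 - <<'E'
from h import *
goto('B',38.5,sgn=-1,z=.073); tq('B')
grab('top','t1.png');grab('side','s1.png')
a=cv2.imread('pics/t1.png')[120:250,190:330]; b=cv2.imread('pics/s1.png')[120:240,195:335]
cv2.imwrite('pics/z1.png',np.hstack([cv2.resize(x,(400,360),interpolation=cv2.INTER_CUBIC) for x in(a,b)]))
E
```

```text
t: 2.0
eef_pos: [0.6185, -0.0035, 0.1158]
tool_rot: [-0.003, 0.436, 0.9, -0.002]
contact_force: [-0.6, -0.1, -0.3]
gripper_width: -0.004
target [ 0.6223 -0.0019  0.073 ] shift [-0.0013  0.0043  0.0428] rv [-0.34 -0.25 -0.22]
t2.0 p [ 0.6185 -0.0035  0.1158] xang 128.3 F [-0.6 -0.1 -0.3] T [-0.02 -0.02 -0.01] axisM(FonTool) 0.029 +Tz -0.010 a_tool [-0.0312 -0.0399]
```

View pics/z1.png

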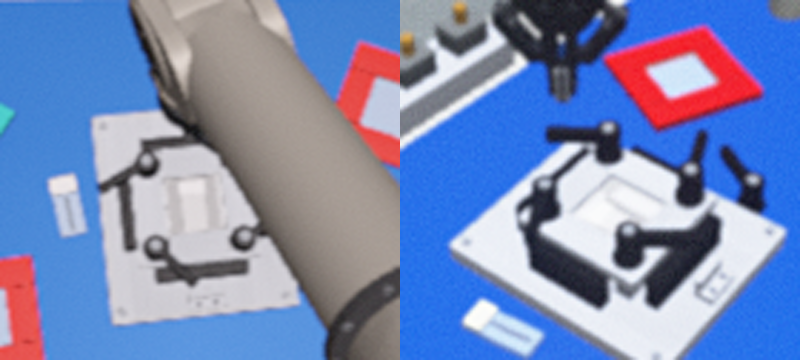

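```bash
python3 - <<'E'
from h import *
import pickle
s=pickle.load(open('side0.pkl','rb'))
o,p,M=tool()
u=np.array(proj(s,p)); print(p,(u-[195,120])*[400/140,3]+[400,0])
goto('B',38.5,sgn=-1,z=.073,r=.045)
E
```

```text
[ 0.6214042  -0.00369452  0.11986131] [561.72172669 126.79435035]
target [ 0.6231 -0.0013  0.073 ] shift [0.0008 0.0029 0.0469] rv [-0.02 -0.02 -0.29]
```

```bash
python3 - <<'E'
from h import *
o,p,M=tool()
s=grab('side','s2.png'); u=np.array(proj(s,p)); print(p,u,tool()[1])
b=cv2.imread('pics/s2.png')[110:210,195:335]; b=cv2.resize(b,None,fx=5,fy=5,interpolation=cv2.INTER_CUBIC)
q=((u-[195,110])*5).astype(int); cv2.circle(b,tuple(int(i) for i in q),3,(0,255,0),1)
cv2.imwrite('pics/z2.png',b)
E
```

```text
[ 0.6214042  -0.00369452  0.11986131] [251.60260434 162.26478345] [ 0.62215269 -0.00368069  0.12088642]
```

View pics/z2.png

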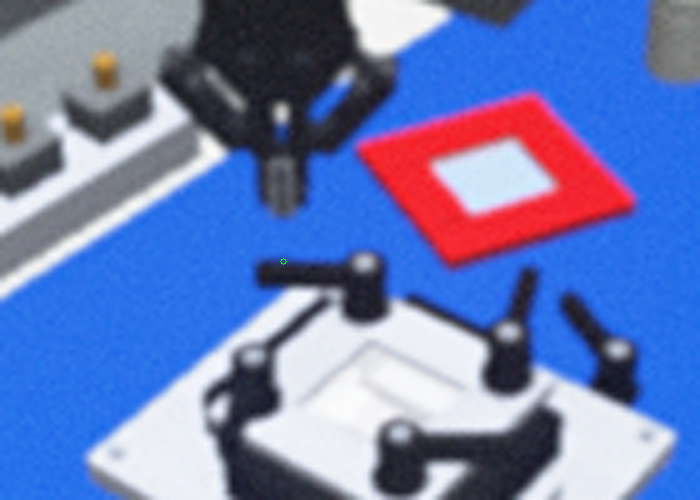

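```bash
python3 - <<'E'
from h import *
import pickle
c=pickle.load(open('top0.pkl','rb'))
for z in(.194,.23,.25,.27):print(proj(c,[.168,-.653,z]))
o,p,M=tool(); print(o['t'],p)
c=grab('top','t3.png');s=grab('side','s3.png')
for k in(0,.02,.03,.04,.073,.1): print(k,(np.array(proj(s,p+[0,0,k]))-[195,110])*5)
a=cv2.imread('pics/top0.png')[300:384,432:512];cv2.imwrite('pics/z3.png',cv2.resize(a,None,fx=6,fy=6))
E
```

```text
(np.float64(496.0601696812772), np.float64(316.048345791123))
(np.float64(505.1014617987771), np.float64(318.0843674466604))
(np.float64(510.41659822993273), np.float64(319.2816581118001))
(np.float64(515.9573480852345), np.float64(320.5300593950508))
2.15 [ 0.62215269 -0.00368069  0.12088642]
0 [281.95948627 259.33440356]
0.02 [280.61037929 230.98391634]
0.03 [279.92394019 216.54265399]
0.04 [279.22941756 201.92012041]
0.073 [276.8785985  152.34151873]
0.1 [274.88557568 110.20585207]
```

View pics/z3.png

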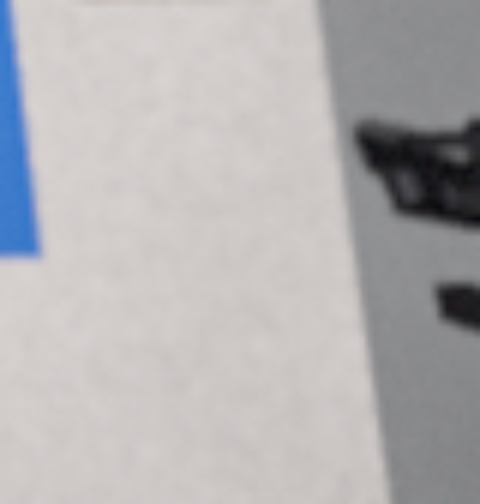

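View pics/s3.png

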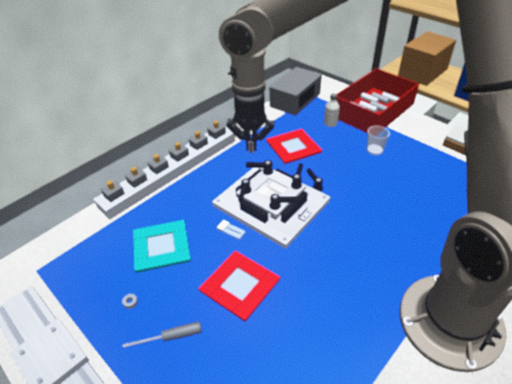

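```bash
python3 -m jog '0 0.003 0.02 0 0 0 0;0 0.003 0.04 0 0 0 0;0 0.003 0.047 0 0 0 0;0 0.003 0.047 0 0 0 0;0 0.003 0.047 0 0 0 0'
python3 - <<'E'
from h import *
o,p,M=tool(); tq('B')
s=grab('side','s4.png'); u=np.array(proj(s,p))
b=cv2.imread('pics/s4.png')[110:210,195:335]; b=cv2.resize(b,None,fx=5,fy=5,interpolation=cv2.INTER_CUBIC)
q=((u-[195,110])*5).astype(int); cv2.circle(b,tuple(int(i) for i in q),3,(0,255,0),1)
cv2.imwrite('pics/z4.png',b)
E
```

```text
t: 2.75
eef_pos: [0.6246, -0.0016, 0.0739]
tool_rot: [0.001, 0.437, 0.9, 0.0]
contact_force: [-0.1, -0.3, 0.1]
gripper_width: -0.003
t2.8 p [ 0.6246 -0.0016  0.0739] xang 128.2 F [-0.1 -0.3  0.1] T [ 0.01 -0.03  0.01] axisM(FonTool) -0.001 +Tz 0.010 a_tool [-0.029  -0.0457]
```

View pics/z4.png

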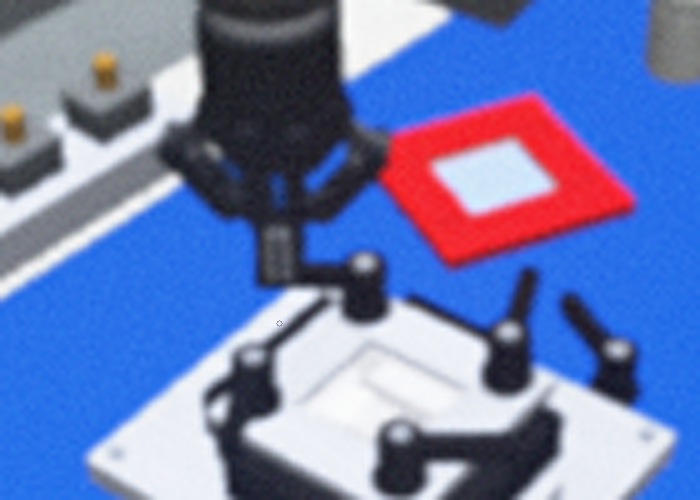

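```bash
python3 -m jog '-0.004 0 0 0 0 0 0;-0.008 0 0 0 0 0 0;-0.011 0 0 0 0 0 0'; python3 -c "from h import *;tq('B')"
python3 -m jog '-0.0015 0 0 0 0 0 0;-0.003 0 0 0 0 0 0'; python3 -c "from h import *;tq('B')"
```

```text
t: 3.1
eef_pos: [0.6312, -0.011, 0.0731]
tool_rot: [0.0, 0.437, 0.9, 0.0]
contact_force: [1.0, 0.1, 0.3]
gripper_width: 0.001
t3.1 p [ 0.6312 -0.011   0.0731] xang 128.2 F [1.  0.1 0.3] T [ 0.04  0.05 -0.02] axisM(FonTool) -0.037 +Tz -0.017 a_tool [-0.0176 -0.0452]
t: 3.3
eef_pos: [0.6326, -0.0128, 0.0727]
tool_rot: [-0.0, 0.437, 0.9, 0.0]
contact_force: [-1.5, 0.5, -0.3]
gripper_width: -0.002
t3.3 p [ 0.6326 -0.0128  0.0727] xang 128.2 F [-1.5  0.5 -0.3] T [-0.02  0.    0.04] axisM(FonTool) 0.074 +Tz 0.040 a_tool [-0.0153 -0.0451]
```

```bash
python3 -m jog '-0.0015 0 0 0 0 0 0;-0.003 0 0 0 0 0 0'; python3 -c "from h import *;tq('B')"
python3 - <<'E'
from h import *
o,p,M=tool()
s=grab('side','s5.png'); u=np.array(proj(s,p)); tq('B')
b=cv2.imread('pics/s5.png')[130:190,215:305]; b=cv2.resize(b,None,fx=8,fy=8,interpolation=cv2.INTER_CUBIC)
q=((u-[215,130])*8).astype(int); cv2.circle(b,tuple(int(i) for i in q),3,(0,255,0),1)
cv2.imwrite('pics/z5.png',b)
E
```

```text
t: 3.5
eef_pos: [0.6343, -0.015, 0.0726]
tool_rot: [-0.0, 0.437, 0.9, -0.0]
contact_force: [-0.3, -0.9, 0.7]
gripper_width: 0.003
t3.5 p [ 0.6343 -0.015   0.0726] xang 128.2 F [-0.3 -0.9  0.7] T [-0.07 -0.02 -0.01] axisM(FonTool) -0.011 +Tz -0.005 a_tool [-0.0125 -0.0452]
t3.5 p [ 0.6345 -0.0153  0.0727] xang 128.2 F [-0.2  0.1 -0.1] T [-0.   -0.03  0.01] axisM(FonTool) 0.011 +Tz 0.007 a_tool [-0.0122 -0.0451]
```

View pics/z5.png

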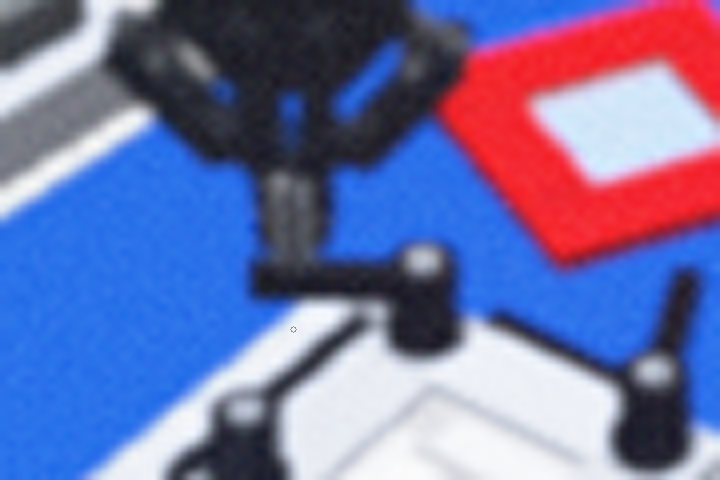

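```bash
python3 -m jog '0.008 0 0 0 0 0 0;0.016 0 0 0 0 0 0;0.018 0 0.004 0 0 0 0;0.018 0 0.010 0 0 0 0;0.018 0 0.014 0 0 0 0';python3 -m jog '0 0 0.003 0 0 0 0;0 0 0.006 0 0 0 0;0 0 0.008 0 0 0 0;0 0 0.008 0 0 0 0'
python3 - <<'E'
from h import *
o,p,M=tool()
s=grab('side','s6.png'); u=np.array(proj(s,p)); tq('B')
b=cv2.imread('pics/s6.png')[130:190,215:305]; b=cv2.resize(b,None,fx=8,fy=8,interpolation=cv2.INTER_CUBIC)
q=((u-[215,130])*8).astype(int); cv2.circle(b,tuple(int(i) for i in q),3,(0,255,0),1)
cv2.imwrite('pics/z6.png',b)
E
```

```text
t: 4.05
eef_pos: [0.6228, -0.001, 0.058]
tool_rot: [-0.0, 0.436, 0.9, -0.0]
contact_force: [0.4, 0.3, 0.1]
gripper_width: 0.003
t: 4.45
eef_pos: [0.623, -0.001, 0.0503]
tool_rot: [-0.0, 0.437, 0.9, -0.0]
contact_force: [0.4, 0.4, 0.0]
gripper_width: 0.004
t4.5 p [ 0.6231 -0.0009  0.0506] xang 128.2 F [-0.8  0.2  0.3] T [-0.01 -0.03 -0.03] axisM(FonTool) 0.044 +Tz -0.029 a_tool [-0.0305 -0.0451]
```

View pics/z6.png

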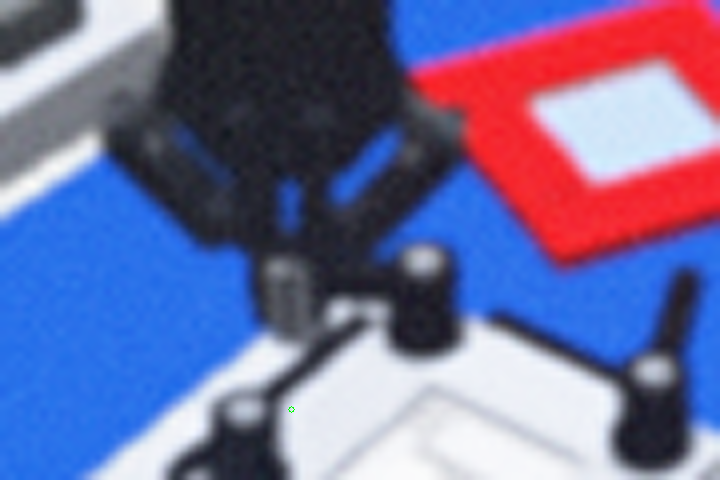

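```bash
python3 -m jog '0 0 0.003 0 0 0 0;-0.003 0 0.005 0 0 0 0;-0.006 0 0.005 0 0 0 0;-0.009 0 0.005 0 0 0 0;-0.011 0 0.005 0 0 0 0'; python3 -c "from h import *;tq('B')"
python3 -m jog '-0.0015 0 0 0 0 0 0;-0.003 0 0 0 0 0 0'; python3 -c "from h import *;tq('B')"
```

```text
t: 5.0
eef_pos: [0.6303, -0.01, 0.0458]
tool_rot: [0.0, 0.437, 0.9, 0.0]
contact_force: [-0.1, -0.3, 0.9]
gripper_width: 0.002
t5.0 p [ 0.6303 -0.01    0.0458] xang 128.2 F [-0.1 -0.3  0.9] T [0.03 0.01 0.01] axisM(FonTool) -0.006 +Tz 0.007 a_tool [-0.0189 -0.0451]
t: 5.2
eef_pos: [0.6313, -0.0111, 0.0457]
tool_rot: [-0.001, 0.436, 0.9, 0.0]
contact_force: [-2.4, 3.7, 0.8]
gripper_width: 0.007
t5.2 p [ 0.6313 -0.0111  0.0457] xang 128.2 F [-2.4  3.7  0.8] T [0.63 0.67 0.02] axisM(FonTool) 0.192 +Tz 0.020 a_tool [-0.0174 -0.0452]
```

```bash
python3 -m jog '-0.0031 0.0011 0.0003 0 0 4 0;-0.0063 0.0019 0.0007 0 0 8 0;-0.0095 0.0026 0.001 0 0 12 0;-0.0128 0.003 0.0014 0 0 16 0;-0.0161 0.0032 0.0017 0 0 20 0'; python3 -c "from h import *;tq('B')"
```

```text
t: 5.7
eef_pos: [0.6433, -0.0205, 0.044]
tool_rot: [-0.001, 0.587, 0.81, 0.0]
contact_force: [-3.7, 4.2, 2.7]
gripper_width: 0.0
t5.7 p [ 0.6433 -0.0205  0.044 ] xang 108.2 F [-3.7  4.2  2.7] T [ 0.8   0.81 -0.02] axisM(FonTool) 0.275 +Tz -0.020 a_tool [-0.0193 -0.0449]
```

```bash
python3 -m jog '-0.0047 0.0015 0.0005 0 0 6 0;-0.0095 0.0026 0.001 0 0 12 0;-0.0144 0.0031 0.0016 0 0 18 0;-0.0194 0.0031 0.0021 0 0 24 0;-0.0243 0.0026 0.0026 0 0 30 0'; python3 -c "from h import *;tq('B')"
python3 -m jog '0 0 0 0 0 0 0'; python3 -c "
from h import *;tq('B')
s=grab('side','s7.png')
b=cv2.imread('pics/s7.png')[130:220,205:325]; b=cv2.resize(b,None,fx=6,fy=6,interpolation=cv2.INTER_CUBIC)
cv2.imwrite('pics/z7.png',b)"
```

```text
t: 6.2
eef_pos: [0.6542, -0.0418, 0.0415]
tool_rot: [-0.001, 0.777, 0.63, 0.001]
contact_force: [-2.4, 4.9, 0.8]
gripper_width: -0.002
t6.2 p [ 0.6542 -0.0418  0.0415] xang 78.1 F [-2.4  4.9  0.8] T [ 1.13  0.4  -0.02] axisM(FonTool) 0.260 +Tz -0.021 a_tool [-0.0205 -0.0443]
t: 6.3
eef_pos: [0.6541, -0.0431, 0.0414]
tool_rot: [-0.001, 0.776, 0.631, 0.0]
contact_force: [-1.7, 4.4, 0.4]
gripper_width: -0.002
t6.3 p [ 0.6541 -0.0431  0.0414] xang 78.2 F [-1.7  4.4  0.4] T [0.85 0.35 0.05] axisM(FonTool) 0.224 +Tz 0.046 a_tool [-0.0191 -0.0445]
```

View pics/z7.png

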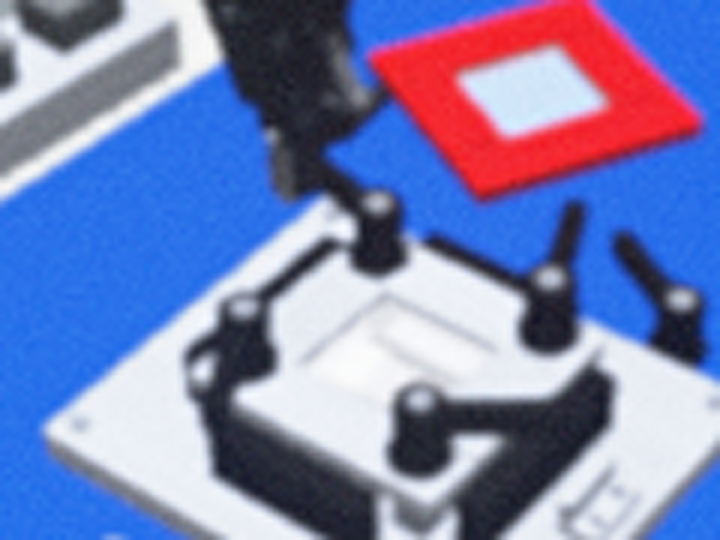

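```bash
python3 -m jog '0.012 0 0 0 0 0 0;0.014 0 -0.025 0 0 0 0;0.014 0 -0.06 0 0 0 0'; python3 -c "
from h import *
goto('D',-138,sgn=1,z=.1)"
```

```text
t: 6.65
eef_pos: [0.6559, -0.0303, 0.1001]
tool_rot: [-0.001, 0.775, 0.632, -0.002]
contact_force: [0.1, 0.3, -0.4]
gripper_width: 0.002
target [ 0.4858 -0.0134  0.1   ] shift [-0.0176 -0.1701  0.0007] rv [-2.20e-01 -4.00e-02 -5.36e+01]
```

```bash
python3 -m jog '-0.004 -0.04 0 0 0 -8 0;-0.008 -0.08 0 0 0 -16 0;-0.012 -0.12 0 0 0 -24 0;-0.016 -0.16 0 0 0 -32 0;-0.018 -0.17 0 0 0 -40 0';python3 -m jog '0 0 0 0 0 -8 0;0 0 0 0 0 -13.6 0;0 0 0 0 0 -13.6 0'; python3 -c "
from h import *
goto('D',-138,sgn=1,z=.045)"
```

```text
t: 7.15
eef_pos: [0.4829, -0.014, 0.1011]
tool_rot: [-0.0, 0.509, 0.861, -0.002]
contact_force: [0.1, 0.0, 0.3]
gripper_width: -0.004
t: 7.45
eef_pos: [0.4876, -0.0142, 0.1017]
tool_rot: [0.001, 0.407, 0.913, 0.0]
contact_force: [0.1, 0.2, 0.2]
gripper_width: 0.001
target [ 0.4858 -0.0134  0.045 ] shift [ 0.0019 -0.0009  0.0567] rv [ 0.03  0.06 -0.06]
```

```bash
python3 -m jog '0 -0.001 0.025 0 0 0 0;0 -0.001 0.045 0 0 0 0;0 -0.001 0.056 0 0 0 0;0.004 -0.001 0.056 0 0 0 0;0.008 -0.001 0.056 0 0 0 0'; python3 -c "from h import *;tq('D')"
python3 -m jog '0.0015 0 0 0 0 0 0;0.003 0 0 0 0 0 0'; python3 -c "from h import *;tq('D')"
python3 -m jog '0.0015 0 0 0 0 0 0;0.003 0 0 0 0 0 0'; python3 -c "from h import *;tq('D')"
```

```text
t: 7.95
eef_pos: [0.4813, -0.0082, 0.0457]
tool_rot: [0.0, 0.408, 0.913, 0.0]
contact_force: [0.7, -0.3, 0.2]
gripper_width: 0.003
t8.0 p [ 0.4813 -0.0082  0.0457] xang 131.8 F [ 0.7 -0.3  0.2] T [-0.02 -0.03  0.01] axisM(FonTool) 0.035 +Tz 0.008 a_tool [0.0233 0.0438]
t: 8.15
eef_pos: [0.4796, -0.0062, 0.0462]
tool_rot: [0.001, 0.408, 0.913, 0.0]
contact_force: [0.4, -0.2, 1.0]
gripper_width: 0.002
t8.2 p [ 0.4796 -0.0062  0.0462] xang 131.8 F [ 0.4 -0.2  1. ] T [ 0.06  0.05 -0.01] axisM(FonTool) 0.022 +Tz -0.012 a_tool [0.0206 0.0437]
t: 8.35
eef_pos: [0.4773, -0.0042, 0.0458]
tool_rot: [0.0, 0.408, 0.913, 0.0]
contact_force: [0.3, 1.4, -0.4]
gripper_width: -0.005
t8.3 p [ 0.4773 -0.0042  0.0458] xang 131.8 F [ 0.3  1.4 -0.4] T [-0.    0.04 -0.04] axisM(FonTool) -0.019 +Tz -0.039 a_tool [0.0177 0.0441]
```

```bash
python3 -m jog '0.0015 0 0 0 0 0 0;0.003 0 0 0 0 0 0'; python3 -c "from h import *;tq('D')"
python3 -m jog '0.001 0 0 0 0 0 0;0.002 0 0 0 0 0 0'; python3 -c "from h import *;tq('D')"
```

```text
t: 8.55
eef_pos: [0.4763, -0.0032, 0.0458]
tool_rot: [0.001, 0.409, 0.913, -0.0]
contact_force: [3.3, -5.1, -2.0]
gripper_width: -0.005
t8.6 p [ 0.4763 -0.0032  0.0458] xang 131.8 F [ 3.3 -5.1 -2. ] T [-1.07 -0.79  0.02] axisM(FonTool) 0.251 +Tz 0.017 a_tool [0.0163 0.0442]
t: 8.75
eef_pos: [0.475, -0.0021, 0.0457]
tool_rot: [0.001, 0.409, 0.913, -0.0]
contact_force: [4.1, -4.9, -2.4]
gripper_width: -0.005
t8.8 p [ 0.475  -0.0021  0.0457] xang 131.7 F [ 4.1 -4.9 -2.4] T [-1.17 -0.87 -0.03] axisM(FonTool) 0.280 +Tz -0.032 a_tool [0.0146 0.0444]
```

```bash
python3 -m jog '0.0031 -0.0011 0.0003 0 0 4 0;0.0063 -0.0019 0.0007 0 0 8 0;0.0095 -0.0026 0.001 0 0 12 0;0.0128 -0.003 0.0014 0 0 16 0;0.0161 -0.0032 0.0017 0 0 20 0'; python3 -c "from h import *;tq('D')"
python3 -m jog '0.0047 -0.0015 0.0005 0 0 6 0;0.0095 -0.0026 0.001 0 0 12 0;0.0144 -0.0031 0.0016 0 0 18 0;0.0194 -0.0031 0.0021 0 0 24 0;0.0243 -0.0026 0.0026 0 0 30 0'; python3 -c "from h import *;tq('D')"
```

```text
t: 9.25
eef_pos: [0.4623, 0.008, 0.044]
tool_rot: [0.001, 0.562, 0.827, 0.0]
contact_force: [5.4, -4.9, -1.9]
gripper_width: 0.004
t9.2 p [0.4623 0.008  0.044 ] xang 111.6 F [ 5.4 -4.9 -1.9] T [-1.04 -1.08 -0.06] axisM(FonTool) 0.342 +Tz -0.063 a_tool [0.0149 0.0447]
t: 9.75
eef_pos: [0.4502, 0.0295, 0.0414]
tool_rot: [0.001, 0.758, 0.653, 0.0]
contact_force: [3.0, -5.1, -0.1]
gripper_width: 0.004
t9.8 p [0.4502 0.0295 0.0414] xang 81.5 F [ 3.  -5.1 -0.1] T [-1.17 -0.48 -0.03] axisM(FonTool) 0.270 +Tz -0.027 a_tool [0.0159 0.0463]
```

```bash
python3 -m jog '-0.012 0 0 0 0 0 0;-0.014 0 -0.025 0 0 -4 0;-0.014 0 -0.06 0 0 -12 0;-0.014 0 -0.06 0 0 -20 0;-0.014 0 -0.06 0 0 -28 0'; python3 -c "
from h import *
tq('D');goto('C',-62,sgn=1,z=.1)"
```

```text
t: 10.25
eef_pos: [0.4475, 0.0163, 0.1021]
tool_rot: [0.001, 0.572, 0.821, 0.0]
contact_force: [0.1, 0.1, 0.0]
gripper_width: 0.004
t10.2 p [0.4475 0.0163 0.1021] xang 110.3 F [0.1 0.1 0. ] T [-0.03  0.    0.02] axisM(FonTool) -0.004 +Tz 0.023 a_tool [0.0031 0.0554]
target [ 0.5541 -0.0861  0.1   ] shift [-0.1329  0.0645  0.0023] rv [ 2.000e-02  1.200e-01 -9.773e+01]
```

```bash
python3 -m jog '-0.03 0.015 0 0 0 -8 0;-0.06 0.03 0 0 0 -16 0;-0.09 0.045 0 0 0 -24 0;-0.12 0.06 0 0 0 -32 0;-0.133 0.064 0 0 0 -40 0'
python3 -m jog '0 0 0 0 0 -8 0;0 0 0 0 0 -16 0;0 0 0 0 0 -24 0;0 0 0 0 0 -32 0;0 0 0 0 0 -40 0'
python3 -m jog '0 0 0 0 0 -8 0;0 0 0 0 0 -16 0;0 0 0 0 0 -17.8 0;0 0 0 0 0 -17.8 0'; python3 -c "
from h import *
tq('C');goto('C',-62,sgn=1,z=.045)"
```

```text
t: 10.75
eef_pos: [0.5539, -0.0899, 0.1008]
tool_rot: [0.0, 0.258, 0.966, -0.0]
contact_force: [-0.2, -0.4, -0.5]
gripper_width: 0.002
t: 11.25
eef_pos: [0.5517, -0.0872, 0.1008]
tool_rot: [-0.001, -0.09, 0.996, 0.0]
contact_force: [-0.3, -0.4, -0.4]
gripper_width: 0.001
t: 11.65
eef_pos: [0.552, -0.0869, 0.1008]
tool_rot: [-0.0, -0.238, 0.971, 0.0]
contact_force: [0.9, 0.7, 0.9]
gripper_width: 0.002
t11.7 p [ 0.552  -0.0869  0.1008] xang -152.5 F [0.9 0.7 0.9] T [-0.02  0.02  0.04] axisM(FonTool) 0.056 +Tz 0.037 a_tool [0.0281 0.0435]
target [ 0.5541 -0.0861  0.045 ] shift [-0.0023 -0.0002  0.0558] rv [ 0.04 -0.02 -0.46]
```

```bash
python3 -m jog '-0.002 0 0.025 0 0 0 0;-0.002 0 0.045 0 0 0 0;-0.002 0 0.056 0 0 0 0;0.004 0 0.056 0 0 0 0;0.006 0 0.056 0 0 0 0'; python3 -c "from h import *;tq('C')"
python3 -m jog '0.0015 0 0 0 0 0 0;0.003 0 0 0 0 0 0'; python3 -c "from h import *;tq('C')"
python3 -m jog '0.0015 0 0 0 0 0 0;0.003 0 0 0 0 0 0'; python3 -c "from h import *;tq('C')"
```

```text
t: 12.15
eef_pos: [0.5466, -0.0895, 0.0454]
tool_rot: [-0.0, -0.238, 0.971, -0.0]
contact_force: [0.8, 0.1, -0.3]
gripper_width: 0.003
t12.2 p [ 0.5466 -0.0895  0.0454] xang -152.4 F [ 0.8  0.1 -0.3] T [0.02 0.05 0.  ] axisM(FonTool) 0.026 +Tz 0.000 a_tool [0.0221 0.0433]
t: 12.35
eef_pos: [0.545, -0.0907, 0.046]
tool_rot: [0.001, -0.239, 0.971, -0.0]
contact_force: [0.4, 0.1, 0.4]
gripper_width: -0.002
t12.3 p [ 0.545  -0.0907  0.046 ] xang -152.4 F [0.4 0.1 0.4] T [-0.   -0.   -0.01] axisM(FonTool) 0.014 +Tz -0.007 a_tool [0.0201 0.0437]
t: 12.55
eef_pos: [0.5435, -0.0913, 0.046]
tool_rot: [0.002, -0.239, 0.971, -0.0]
contact_force: [5.6, 1.6, -2.1]
gripper_width: -0.003
t12.6 p [ 0.5435 -0.0913  0.046 ] xang -152.4 F [ 5.6  1.6 -2.1] T [ 0.46 -1.14  0.02] axisM(FonTool) 0.226 +Tz 0.023 a_tool [0.0185 0.0436]
```

```bash
python3 -m jog '0.0031 -0.0011 0.0003 0 0 4 0;0.0063 -0.0019 0.0007 0 0 8 0;0.0095 -0.0026 0.001 0 0 12 0;0.0128 -0.003 0.0014 0 0 16 0;0.0161 -0.0032 0.0017 0 0 20 0'; python3 -c "from h import *;tq('C')"
python3 -m jog '0.0047 -0.0015 0.0005 0 0 6 0;0.0095 -0.0026 0.001 0 0 12 0;0.0144 -0.0031 0.0016 0 0 18 0;0.0194 -0.0031 0.0021 0 0 24 0;0.0243 -0.0026 0.0026 0 0 30 0'; python3 -c "from h import *;tq('C')"
```

```text
t: 13.05
eef_pos: [0.5315, -0.1016, 0.0443]
tool_rot: [0.002, -0.065, 0.998, 0.0]
contact_force: [5.7, 1.8, -1.0]
gripper_width: -0.001
t13.1 p [ 0.5315 -0.1016  0.0443] xang -172.5 F [ 5.7  1.8 -1. ] T [ 0.32 -1.1   0.03] axisM(FonTool) 0.274 +Tz 0.032 a_tool [0.0191 0.0431]
t: 13.55
eef_pos: [0.5078, -0.1079, 0.0417]
tool_rot: [0.002, 0.196, 0.981, 0.001]
contact_force: [6.1, 0.7, -1.7]
gripper_width: -0.002
t13.6 p [ 0.5078 -0.1079  0.0417] xang 157.4 F [ 6.1  0.7 -1.7] T [ 0.05 -1.17 -0.05] axisM(FonTool) 0.287 +Tz -0.046 a_tool [0.0187 0.0427]
```

```bash
python3 -m jog '-0.012 0 0 0 0 0 0;-0.014 0 -0.025 0 0 -4 0;-0.014 0 -0.06 0 0 -12 0;-0.014 0 -0.06 0 0 -20 0;-0.014 0 -0.06 0 0 -28 0'; python3 -c "
from h import *
tq('C');goto('A',119.4,sgn=-1,z=.1)"
```

```text
t: 14.05
eef_pos: [0.5196, -0.114, 0.1021]
tool_rot: [0.001, -0.053, 0.999, -0.001]
contact_force: [-0.6, -1.1, -0.2]
gripper_width: -0.002
t14.1 p [ 0.5196 -0.114   0.1021] xang -173.9 F [-0.6 -1.1 -0.2] T [0.01 0.03 0.  ] axisM(FonTool) -0.047 +Tz 0.004 a_tool [0.007  0.0538]
target [0.5503 0.0705 0.1   ] shift [-0.0501  0.1802  0.002 ] rv [ -0.09   0.09 -23.31]
```

```bash
python3 -m jog '-0.012 0.045 0 0 0 -6 0;-0.024 0.09 0 0 0 -12 0;-0.036 0.135 0 0 0 -18 0;-0.05 0.18 0 0 0 -23.3 0;-0.05 0.18 0 0 0 -23.3 0';python3 -m jog '0 0 0 0 0 0 0;0 0 0 0 0 0 0'; python3 -c "
from h import *
tq('A');goto('A',119.4,sgn=-1,z=.045)"
```

```text
t: 14.55
eef_pos: [0.5514, 0.0792, 0.1019]
tool_rot: [0.002, -0.257, 0.966, 0.002]
contact_force: [-0.2, 0.5, 0.3]
gripper_width: -0.001
t: 14.75
eef_pos: [0.5505, 0.069, 0.1004]
tool_rot: [-0.001, -0.249, 0.968, -0.0]
contact_force: [0.4, -0.2, -0.4]
gripper_width: 0.001
t14.8 p [0.5505 0.069  0.1004] xang -151.1 F [ 0.4 -0.2 -0.4] T [-0.03  0.01 -0.01] axisM(FonTool) 0.001 +Tz -0.013 a_tool [-0.031  -0.0423]
target [0.5503 0.0705 0.045 ] shift [-0.0007  0.0014  0.0554] rv [-0.03 -0.08 -0.53]
```

```bash
python3 -m jog '0 0.001 0.025 0 0 0 0;0 0.001 0.045 0 0 0 0;0 0.001 0.055 0 0 0 0;-0.004 0.001 0.055 0 0 0 0;-0.008 0.001 0.055 0 0 0 0'; python3 -c "from h import *;tq('A')"
python3 -m jog '-0.0015 0 0 0 0 0 0;-0.003 0 0 0 0 0 0'; python3 -c "from h import *;tq('A')"
python3 -m jog '-0.0015 0 0 0 0 0 0;-0.003 0 0 0 0 0 0'; python3 -c "from h import *;tq('A')"
```

```text
t: 15.25
eef_pos: [0.5577, 0.075, 0.0463]
tool_rot: [0.0, -0.249, 0.968, -0.0]
contact_force: [-0.4, -0.4, 0.2]
gripper_width: -0.001
t15.2 p [0.5577 0.075  0.0463] xang -151.1 F [-0.4 -0.4  0.2] T [ 0.01 -0.01 -0.01] axisM(FonTool) 0.029 +Tz -0.009 a_tool [-0.0218 -0.0441]
t: 15.45
eef_pos: [0.5605, 0.0772, 0.0467]
tool_rot: [0.001, -0.25, 0.968, -0.0]
contact_force: [-0.1, -0.3, 0.4]
gripper_width: -0.001
t15.4 p [0.5605 0.0772 0.0467] xang -151.1 F [-0.1 -0.3  0.4] T [-0.01 -0.01 -0.02] axisM(FonTool) 0.016 +Tz -0.017 a_tool [-0.0183 -0.0447]
t: 15.65
eef_pos: [0.5613, 0.0778, 0.0459]
tool_rot: [-0.001, -0.25, 0.968, -0.001]
contact_force: [-4.9, -1.5, 3.7]
gripper_width: -0.001
t15.7 p [0.5613 0.0778 0.0459] xang -151.1 F [-4.9 -1.5  3.7] T [-0.42  1.    0.05] axisM(FonTool) 0.204 +Tz 0.049 a_tool [-0.0172 -0.0448]
```

```bash
python3 -m jog '-0.0031 0.0011 0.0003 0 0 4 0;-0.0063 0.0019 0.0007 0 0 8 0;-0.0095 0.0026 0.001 0 0 12 0;-0.0128 0.003 0.0014 0 0 16 0;-0.0161 0.0032 0.0017 0 0 20 0'; python3 -c "from h import *;tq('A')"
python3 -m jog '-0.0047 0.0015 0.0005 0 0 6 0;-0.0095 0.0026 0.001 0 0 12 0;-0.0144 0.0031 0.0016 0 0 18 0;-0.0194 0.0031 0.0021 0 0 24 0;-0.0243 0.0026 0.0026 0 0 30 0'; python3 -c "from h import *;tq('A')"
```

```text
t: 16.15
eef_pos: [0.5732, 0.0885, 0.0438]
tool_rot: [-0.001, -0.076, 0.997, -0.001]
contact_force: [-3.6, -0.7, 3.1]
gripper_width: -0.0
t16.1 p [0.5732 0.0885 0.0438] xang -171.2 F [-3.6 -0.7  3.1] T [-0.32  0.98  0.08] axisM(FonTool) 0.167 +Tz 0.085 a_tool [-0.0182 -0.045 ]
t: 16.65
eef_pos: [0.5967, 0.096, 0.0412]
tool_rot: [-0.001, 0.184, 0.983, -0.0]
contact_force: [-4.8, 0.8, 3.4]
gripper_width: -0.003
t16.6 p [0.5967 0.096  0.0412] xang 158.7 F [-4.8  0.8  3.4] T [0.17 1.02 0.04] axisM(FonTool) 0.234 +Tz 0.044 a_tool [-0.0191 -0.0453]
```

```bash
python3 -m jog '0 0 0 0 0 0 0;0 0 0 0 0 0 0;-0.0015 0.0006 0.0002 0 0 2 0;-0.0031 0.0011 0.0003 0 0 4 0;-0.0047 0.0015 0.0005 0 0 6 0' >/dev/null; python3 -c "from h import *;tq('A')"
python3 -m jog '-0.0015 0.0006 0.0002 0 0 2 0;-0.0031 0.0011 0.0003 0 0 4 0;-0.0047 0.0015 0.0005 0 0 6 0' >/dev/null; python3 -c "from h import *;tq('A')"
```

```text
t17.1 p [0.6021 0.0959 0.0408] xang 152.9 F [-4.4  1.7  1.2] T [ 0.53  0.97 -0.02] axisM(FonTool) 0.223 +Tz -0.019 a_tool [-0.0187 -0.0455]
t17.4 p [0.607  0.0953 0.0403] xang 146.9 F [-5.6  2.9  0.4] T [0.62 0.95 0.02] axisM(FonTool) 0.298 +Tz 0.020 a_tool [-0.0189 -0.0455]
```

```bash
for i in 1; do python3 -m jog '-0.0015 0.0006 0.0002 0 0 2 0;-0.0031 0.0011 0.0003 0 0 4 0' >/dev/null; python3 -c "from h import *;tq('A')"; done
python3 -m jog '-0.0008 0.0003 0.0001 0 0 1 0;-0.0015 0.0006 0.0002 0 0 2 0' >/dev/null; python3 -c "from h import *;tq('A')"
```

```text
t17.6 p [0.6102 0.0946 0.04  ] xang 142.9 F [-4.8  2.7  0.2] T [0.7  1.   0.05] axisM(FonTool) 0.262 +Tz 0.049 a_tool [-0.019  -0.0454]
t17.9 p [0.6118 0.0943 0.0398] xang 141.0 F [-4.6  3.1 -0.3] T [0.68 0.94 0.06] axisM(FonTool) 0.263 +Tz 0.064 a_tool [-0.0191 -0.0455]
```

```bash
cat >> h.py <<'E'
def tm(n):
    o,p,M=tool(); T=np.array(o['torque']); F=np.array(o['contact_force']); h=hub(n); d=p[:2]-h
    print('t%.2f'%o['t'],'z %.4f'%p[2],'xang %.1f'%np.degrees(np.arctan2(M[1,0],M[0,0])),'Ty_tool %.2f'%(M.T@T)[1],'Tx_tool %.2f'%(M.T@T)[0],'Fpush %.1f Frad %.1f Fz %.1f'%tuple(M.T@F),'Maxis %.3f'%(d[0]*F[1]-d[1]*F[0]+T[2]),'a',(M.T@np.r_[h-p[:2],0]).round(4)[:2])
E
python3 -m jog '-0.0008 0.0003 0.0001 0 0 1 0;-0.0015 0.0006 0.0002 0 0 2 0;-0.0023 0.0009 0.0002 0 0 3 0' >/dev/null; python3 -c "from h import *;tm('A')"
python3 -m jog '-0.0008 0.0003 0.0001 0 0 1 0;-0.0015 0.0006 0.0002 0 0 2 0;-0.0023 0.0009 0.0002 0 0 3 0' >/dev/null; python3 -c "from h import *;tm('A')"
```

```text
t18.15 z 0.0396 xang 138.0 Ty_tool 1.12 Tx_tool 0.11 Fpush 5.8 Frad -0.3 Fz -0.1 Maxis 0.366 a [-0.0193 -0.0454]
t18.45 z 0.0394 xang 135.0 Ty_tool 1.14 Tx_tool 0.13 Fpush 6.1 Frad -0.2 Fz 0.4 Maxis 0.302 a [-0.0195 -0.0454]
```

```bash
python3 -m jog '-0.0008 0.0003 0.0001 0 0 1 0;-0.0015 0.0006 0.0002 0 0 2 0;-0.0023 0.0009 0.0002 0 0 3 0' >/dev/null; python3 -c "from h import *;tm('A')"
python3 -m jog '-0.0008 0.0003 0.0001 0 0 1 0;-0.0015 0.0006 0.0002 0 0 2 0;-0.0023 0.0009 0.0002 0 0 3 0' >/dev/null; python3 -c "from h import *;tm('A')"
```

```text
t18.75 z 0.0391 xang 132.0 Ty_tool 1.21 Tx_tool 0.19 Fpush 5.2 Frad -1.1 Fz 0.5 Maxis 0.272 a [-0.0196 -0.0454]
t19.05 z 0.0389 xang 129.0 Ty_tool 1.20 Tx_tool 0.21 Fpush 5.6 Frad -1.0 Fz -0.1 Maxis 0.311 a [-0.0198 -0.0454]
```

```bash
python3 -m jog '-0.0008 0.0003 0.0001 0 0 1 0;-0.0015 0.0006 0.0002 0 0 2 0;-0.0023 0.0009 0.0002 0 0 3 0' >/dev/null; python3 -c "from h import *;tm('A')"
python3 -m jog '-0.0008 0.0003 0.0001 0 0 1 0;-0.0015 0.0006 0.0002 0 0 2 0;-0.0023 0.0009 0.0002 0 0 3 0' >/dev/null; python3 -c "from h import *;tm('A')"
```

```text
t19.35 z 0.0386 xang 126.0 Ty_tool 1.12 Tx_tool 0.22 Fpush 5.4 Frad -1.8 Fz 1.3 Maxis 0.316 a [-0.02   -0.0453]
t19.65 z 0.0384 xang 123.0 Ty_tool 1.24 Tx_tool 0.26 Fpush 5.2 Frad -1.7 Fz 2.0 Maxis 0.281 a [-0.0201 -0.0453]
```

```bash
python3 -m jog '-0.001 0.0003 0.0001 0 0 1 0;-0.0018 0.0006 0.0002 0 0 2 0;-0.0027 0.0009 0.0002 0 0 3 0' >/dev/null; python3 -c "from h import *;tm('A')"
python3 -m jog '-0.0008 0.0003 0.0001 0 0 1 0;-0.0015 0.0006 0.0002 0 0 2 0;-0.0023 0.0009 0.0002 0 0 3 0' >/dev/null; python3 -c "from h import *;tm('A')"
```

```text
t19.95 z 0.0382 xang 120.0 Ty_tool 1.20 Tx_tool 0.26 Fpush 5.4 Frad -0.4 Fz 1.0 Maxis 0.250 a [-0.0199 -0.0452]
t20.25 z 0.0380 xang 117.0 Ty_tool 1.23 Tx_tool 0.32 Fpush 6.3 Frad -1.7 Fz 1.9 Maxis 0.367 a [-0.0201 -0.0453]
```

```bash
python3 -m jog '-0.0008 0.0003 0.0001 0 0 1 0;-0.0015 0.0006 0.0002 0 0 2 0;-0.0023 0.0009 0.0002 0 0 3 0' >/dev/null; python3 -c "from h import *;tm('A')"
python3 -m jog '-0.0008 0.0003 0.0001 0 0 1 0;-0.0015 0.0006 0.0002 0 0 2 0;-0.0023 0.0009 0.0002 0 0 3 0' >/dev/null; python3 -c "from h import *;tm('A')"
```

```text
t20.55 z 0.0377 xang 114.0 Ty_tool 1.21 Tx_tool 0.34 Fpush 5.8 Frad -1.8 Fz 2.3 Maxis 0.341 a [-0.0202 -0.0451]
t20.85 z 0.0375 xang 111.0 Ty_tool 1.25 Tx_tool 0.38 Fpush 4.8 Frad -1.5 Fz 1.7 Maxis 0.267 a [-0.0204 -0.0451]
```

```bash
python3 -m jog '-0.0008 0.0003 0.0001 0 0 1 0;-0.0015 0.0006 0.0002 0 0 2 0;-0.0023 0.0009 0.0002 0 0 3 0' >/dev/null; python3 -c "from h import *;tm('A')"
python3 -m jog '-0.0008 0.0003 0.0001 0 0 1 0;-0.0015 0.0006 0.0002 0 0 2 0' >/dev/null; python3 -c "from h import *;tm('A')
grab('side','s8.png')
b=cv2.imread('pics/s8.png')[130:220,205:325]; b=cv2.resize(b,None,fx=6,fy=6,interpolation=cv2.INTER_CUBIC)
cv2.imwrite('pics/z8.png',b)"
```

```text
t21.15 z 0.0373 xang 108.0 Ty_tool 1.31 Tx_tool 0.38 Fpush 5.6 Frad -1.9 Fz 2.1 Maxis 0.283 a [-0.0208 -0.0451]
t21.35 z 0.0371 xang 106.0 Ty_tool 1.40 Tx_tool 0.49 Fpush 6.6 Frad -1.9 Fz 0.5 Maxis 0.300 a [-0.021 -0.045]
```

View pics/z8.png

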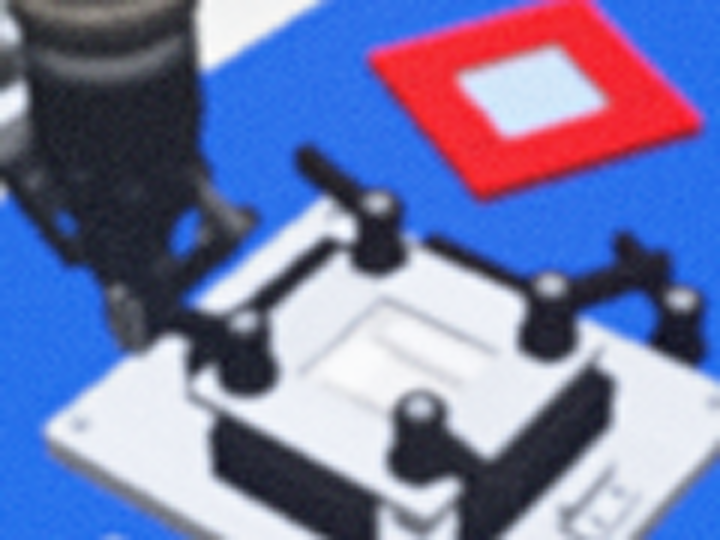

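```bash
python3 -m jog '-0.0008 0.0003 0.0001 0 0 1 0;-0.0015 0.0006 0.0002 0 0 2 0' >/dev/null; python3 -c "from h import *;tm('A')"
python3 -m jog '-0.0008 0.0003 0.0001 0 0 1 0;-0.0015 0.0006 0.0002 0 0 2 0' >/dev/null; python3 -c "from h import *;tm('A')"
```

```text
t21.60 z 0.0370 xang 104.0 Ty_tool 1.43 Tx_tool 0.53 Fpush 6.3 Frad -2.1 Fz 1.1 Maxis 0.353 a [-0.0213 -0.045 ]
t21.80 z 0.0369 xang 102.0 Ty_tool 1.47 Tx_tool 0.62 Fpush 7.0 Frad -2.3 Fz -0.6 Maxis 0.327 a [-0.0216 -0.0449]
```

```bash
cat >> h.py <<'E'
def tf(n,L=.214):
    o,p,M=tool(); T=np.array(o['torque']); F=np.array(o['contact_force']); h=hub(n); d=p[:2]-h
    t=M.T@T; f=np.array([t[1]/L,-t[0]/L,0]); fw=M@f
    print('t%.2f'%o['t'],'xang %.1f'%np.degrees(np.arctan2(M[1,0],M[0,0])),'Txy',t[:2].round(2),'Tz %.3f'%T[2],'F',(M.T@F).round(1),'M_F %.3f'%(d[0]*F[1]-d[1]*F[0]+T[2]),'M_T %.3f (noTz %.3f)'%((d[0]*fw[1]-d[1]*fw[0]+T[2]),(d[0]*fw[1]-d[1]*fw[0])),'a',(M.T@np.r_[h-p[:2],0]).round(4)[:2])
E
python3 -c "from h import *;tf('A')"
python3 -m jog '-0.0008 0.0003 0.0001 0 0 1 0;-0.0015 0.0006 0.0002 0 0 2 0' >/dev/null; python3 -c "from h import *;tf('A')"
```

```text
t21.80 xang 102.0 Txy [0.62 1.47] Tz -0.037 F [ 7.  -2.3 -0.6] M_F 0.327 M_T 0.334 (noTz 0.371) a [-0.0216 -0.0449]
t22.00 xang 100.0 Txy [0.72 1.54] Tz 0.002 F [ 6.5 -2.6  0.1] M_F 0.349 M_T 0.398 (noTz 0.396) a [-0.0219 -0.0449]
```

```bash
python3 -m jog '-0.0008 0.0003 0.0001 0 0 1 0;-0.0015 0.0006 0.0002 0 0 2 0' >/dev/null; python3 -c "from h import *;tf('A')"
python3 -m jog '-0.0008 0.0003 0.0001 0 0 1 0;-0.0015 0.0006 0.0002 0 0 2 0' >/dev/null; python3 -c "from h import *;tf('A')"
```

```text
t22.20 xang 98.1 Txy [0.73 1.6 ] Tz 0.020 F [ 7.6 -3.2 -0.2] M_F 0.431 M_T 0.430 (noTz 0.410) a [-0.0222 -0.0448]
t22.40 xang 96.1 Txy [0.77 1.69] Tz 0.011 F [ 7.3 -3.4  0.3] M_F 0.413 M_T 0.444 (noTz 0.433) a [-0.0225 -0.0447]
```

```bash
python3 -m jog '-0.0006 0.0002 0.0001 0 0 0.7 0;-0.0011 0.0004 0.0001 0 0 1.4 0' >/dev/null; python3 -c "from h import *;tf('A')"
python3 -m jog '0.012 0 0 0 0 0 0;0.014 0 -0.025 0 0 -4 0;0.014 0 -0.06 0 0 -8 0' ; python3 -c "
from h import *
goto('C',-112,sgn=1,z=.1)"
```

```text
t22.60 xang 94.7 Txy [0.81 1.77] Tz 0.022 F [ 7.9 -4.2 -0.6] M_F 0.469 M_T 0.478 (noTz 0.456) a [-0.0228 -0.0446]
t: 22.9
eef_pos: [0.6396, 0.0836, 0.0955]
tool_rot: [-0.001, 0.624, 0.781, -0.001]
contact_force: [0.3, -0.7, 0.7]
gripper_width: 0.004
target [ 0.5183 -0.1133  0.1   ] shift [-0.1652 -0.1619 -0.004 ] rv [ -0.14  -0.07 -55.21]
```

```bash
python3 -m jog '-0.033 -0.032 0 0 0 -8 0;-0.066 -0.064 0 0 0 -16 0;-0.1 -0.096 0 0 0 -24 0;-0.132 -0.128 0 0 0 -32 0;-0.165 -0.162 0 0 0 -40 0';python3 -m jog '0 0 0 0 0 -8 0;0 0 0 0 0 -16 0;0 0 0 0 0 -17.2 0;0 0 0 0 0 -17.2 0'; python3 -c "
from h import *
goto('C',-110,sgn=1,z=.041)"
```

```text
t: 23.4
eef_pos: [0.5183, -0.1148, 0.0971]
tool_rot: [0.001, 0.318, 0.948, -0.0]
contact_force: [0.1, -0.1, 1.2]
gripper_width: -0.002
t: 23.8
eef_pos: [0.5188, -0.1132, 0.0968]
tool_rot: [0.001, 0.177, 0.984, 0.0]
contact_force: [0.3, 1.0, -0.2]
gripper_width: -0.001
target [ 0.5201 -0.1129  0.041 ] shift [-0.001   0.0007  0.0558] rv [ 0.02  0.07 -0.41]
```

```bash
python3 -m jog '-0.001 0.001 0.025 0 0 0 0;-0.001 0.001 0.045 0 0 0 0;-0.001 0.001 0.056 0 0 0 0;0.004 0.001 0.056 0 0 0 0;0.008 0.001 0.056 0 0 0 0'>/dev/null; python3 -c "from h import *;tf('C')"
python3 -m jog '0.0015 0 0 0 0 0 0;0.003 0 0 0 0 0 0;0.0045 0 0 0 0 0 0'>/dev/null; python3 -c "from h import *;tf('C')"
```

```text
t24.30 xang 159.7 Txy [-0.01 -0.03] Tz 0.028 F [-0.5  0.5  0.6] M_F 0.062 M_T 0.035 (noTz 0.007) a [0.0203 0.0432]
t24.60 xang 159.7 Txy [ 0.01 -0.03] Tz 0.010 F [-0.6 -0.7  0.5] M_F 0.023 M_T 0.015 (noTz 0.005) a [0.0164 0.0437]
```

```bash
python3 -m jog '0.0035 -0.0006 0.0002 0 0 2 0;0.0051 -0.0011 0.0003 0 0 4 0;0.0067 -0.0015 0.0005 0 0 6 0;0.0083 -0.0019 0.0007 0 0 8 0;0.0099 -0.0023 0.0009 0 0 10 0'>/dev/null; python3 -c "from h import *;tf('C')"
python3 -m jog '0.0023 -0.0009 0.0002 0 0 3 0;0.0047 -0.0015 0.0005 0 0 6 0;0.0071 -0.0021 0.0008 0 0 9 0;0.0095 -0.0026 0.001 0 0 12 0;0.012 -0.0029 0.0013 0 0 15 0'>/dev/null; python3 -c "from h import *;tf('C')"
```

```text
t25.10 xang 149.6 Txy [-0.24 -1.33] Tz -0.003 F [-6.   1.6  2.1] M_F 0.287 M_T 0.287 (noTz 0.289) a [0.0171 0.0433]
t25.60 xang 134.6 Txy [-0.55 -1.22] Tz 0.010 F [-5.3  2.1  1.9] M_F 0.274 M_T 0.300 (noTz 0.290) a [0.017  0.0433]
```

```bash
python3 -m jog '0.0023 -0.0009 0.0002 0 0 3 0;0.0047 -0.0015 0.0005 0 0 6 0;0.0071 -0.0021 0.0008 0 0 9 0;0.0095 -0.0026 0.001 0 0 12 0'>/dev/null; python3 -c "from h import *;tf('C')"
python3 -m jog '0.0015 -0.0006 0.0002 0 0 2 0;0.0031 -0.0011 0.0003 0 0 4 0'>/dev/null; python3 -c "from h import *;tf('C')"
```

```text
t26.00 xang 122.6 Txy [-0.59 -1.25] Tz 0.023 F [-5.2  3.5  2.7] M_F 0.307 M_T 0.324 (noTz 0.301) a [0.0171 0.0434]
t26.20 xang 118.6 Txy [-0.62 -1.25] Tz -0.016 F [-5.9  3.1  2.5] M_F 0.295 M_T 0.288 (noTz 0.304) a [0.0171 0.0435]
```

```bash
python3 -m jog '0.0008 -0.0003 0.0001 0 0 1 0;0.0015 -0.0006 0.0002 0 0 2 0;0.0023 -0.0009 0.0002 0 0 3 0'>/dev/null; python3 -c "from h import *;tf('C')"
python3 -m jog '0.0008 -0.0003 0.0001 0 0 1 0;0.0015 -0.0006 0.0002 0 0 2 0;0.0023 -0.0009 0.0002 0 0 3 0'>/dev/null; python3 -c "from h import *;tf('C')"
```

```text
t26.50 xang 115.6 Txy [-0.7  -1.22] Tz -0.020 F [-5.1  3.3  2.6] M_F 0.260 M_T 0.286 (noTz 0.306) a [0.0171 0.0437]
t26.80 xang 112.6 Txy [-0.7  -1.21] Tz 0.016 F [-5.6  2.9  1.6] M_F 0.313 M_T 0.320 (noTz 0.304) a [0.0172 0.0439]
```

```bash
python3 -m jog '0.0008 -0.0003 0.0001 0 0 1 0;0.0015 -0.0006 0.0002 0 0 2 0;0.0023 -0.0009 0.0002 0 0 3 0'>/dev/null; python3 -c "from h import *;tf('C')"
python3 -m jog '0.0008 -0.0003 0.0001 0 0 1 0;0.0015 -0.0006 0.0002 0 0 2 0;0.0023 -0.0009 0.0002 0 0 3 0'>/dev/null; python3 -c "from h import *;tf('C')"
```

```text
t27.10 xang 109.6 Txy [-0.81 -1.35] Tz -0.019 F [-5.1  4.9  2.1] M_F 0.291 M_T 0.324 (noTz 0.343) a [0.0174 0.0439]
t27.40 xang 106.6 Txy [-0.83 -1.39] Tz -0.020 F [-7.   3.8  1.4] M_F 0.354 M_T 0.334 (noTz 0.355) a [0.0177 0.0439]
```

```bash
python3 -m jog '0.0008 -0.0003 0.0001 0 0 1 0;0.0015 -0.0006 0.0002 0 0 2 0;0.0023 -0.0009 0.0002 0 0 3 0'>/dev/null; python3 -c "from h import *;tf('C')"
python3 -m jog '0.0008 -0.0003 0.0001 0 0 1 0;0.0015 -0.0006 0.0002 0 0 2 0;0.0023 -0.0009 0.0002 0 0 3 0'>/dev/null; python3 -c "from h import *;tf('C')"
```

```text
t27.70 xang 103.6 Txy [-0.86 -1.57] Tz -0.024 F [-6.9  3.3  2.1] M_F 0.338 M_T 0.370 (noTz 0.394) a [0.018  0.0439]
t28.00 xang 100.6 Txy [-0.97 -1.63] Tz 0.007 F [-6.9  4.8  2.6] M_F 0.398 M_T 0.423 (noTz 0.416) a [0.0183 0.0439]
```

```bash
python3 -m jog '0.0008 -0.0003 0.0001 0 0 1 0;0.0015 -0.0006 0.0002 0 0 2 0;0.0023 -0.0009 0.0002 0 0 3 0'>/dev/null; python3 -c "from h import *;tf('C')"
python3 -m jog '0.0006 -0.0002 0.0001 0 0 0.7 0;0.0011 -0.0004 0.0001 0 0 1.4 0'>/dev/null; python3 -c "from h import *;tf('C')"
```

```text
t28.30 xang 97.6 Txy [-1.02 -1.82] Tz -0.033 F [-7.9  4.5  1.3] M_F 0.399 M_T 0.429 (noTz 0.462) a [0.0186 0.0439]
t28.50 xang 96.2 Txy [-1.02 -1.86] Tz 0.003 F [-7.7  4.4  0.8] M_F 0.424 M_T 0.474 (noTz 0.471) a [0.0187 0.0439]
```

```bash
python3 -m jog '-0.012 0 0 0 0 0 0;-0.014 0 -0.025 0 0 0 0;-0.014 0 -0.06 0 0 0 0;-0.014 0 -0.06 0 0 0 0' ; python3 -c "
from h import *
tf('C');goto('D',-187,sgn=1,z=.1)"
```

```text
t: 28.9
eef_pos: [0.4662, -0.0967, 0.0992]
tool_rot: [0.003, 0.667, 0.745, 0.002]
contact_force: [1.5, -0.9, -0.3]
gripper_width: -0.005
t28.90 xang 96.3 Txy [-0.07  0.03] Tz -0.004 F [-1.   1.4  0.3] M_F 0.083 M_T 0.000 (noTz 0.004) a [0.0308 0.0444]
target [0.4511 0.0139 0.1   ] shift [ 0.1117 -0.0029 -0.001 ] rv [ 0.37  0.05 13.3 ]
```

```bash
python3 -m jog '0.04 -0.001 0 0 0 6 0;0.08 -0.002 0 0 0 13.3 0;0.111 -0.003 0 0 0 13.3 0;0.111 -0.003 0 0 0 13.3 0;0.111 -0.003 0 0 0 13.3 0'; python3 -c "
from h import *
goto('D',-187,sgn=1,z=.041)"
```

```text
t: 29.4
eef_pos: [0.4478, 0.0142, 0.0952]
tool_rot: [-0.0, 0.748, 0.664, -0.0]
contact_force: [-0.3, -0.1, 0.2]
gripper_width: 0.001
target [0.4511 0.0139 0.041 ] shift [0.0001 0.0033 0.0542] rv [-0.04  0.02  0.15]
```

```bash
python3 -m jog '0 0.002 0.025 0 0 0 0;0 0.002 0.045 0 0 0 0;0 0.002 0.054 0 0 0 0;0.005 0.002 0.054 0 0 0 0;0.01 0.002 0.054 0 0 0 0'>/dev/null; python3 -c "from h import *;tf('D')"
python3 -m jog '0.0015 0 0 0 0 0 0;0.003 0 0 0 0 0 0;0.0045 0 0 0 0 0 0'>/dev/null; python3 -c "from h import *;tf('D')"
```

```text
t29.90 xang 83.0 Txy [-0.03  0.03] Tz -0.012 F [-0.2  0.6 -0.6] M_F 0.009 M_T -0.015 (noTz -0.004) a [0.0204 0.0444]
t30.20 xang 83.0 Txy [ 0.03 -0.  ] Tz 0.020 F [-1.2  0.6  1.1] M_F 0.081 M_T 0.017 (noTz -0.002) a [0.0155 0.0444]
```

```bash
python3 -m jog '0.0035 -0.0006 0.0002 0 0 2 0;0.0051 -0.0011 0.0003 0 0 4 0;0.0067 -0.0015 0.0005 0 0 6 0;0.0083 -0.0019 0.0007 0 0 8 0;0.0099 -0.0023 0.0009 0 0 10 0'>/dev/null; python3 -c "from h import *;tf('D')"
python3 -m jog '0.0023 -0.0009 0.0002 0 0 3 0;0.0047 -0.0015 0.0005 0 0 6 0;0.0071 -0.0021 0.0008 0 0 9 0;0.0095 -0.0026 0.001 0 0 12 0;0.012 -0.0029 0.0013 0 0 15 0'>/dev/null; python3 -c "from h import *;tf('D')"
```

```text
t30.70 xang 72.9 Txy [-0.37 -1.06] Tz 0.021 F [-5.   0.7 -3.3] M_F 0.256 M_T 0.268 (noTz 0.248) a [0.0157 0.0447]
t31.20 xang 57.8 Txy [-0.61 -0.94] Tz -0.015 F [-4.8  3.3 -1.9] M_F 0.256 M_T 0.230 (noTz 0.245) a [0.016  0.0451]
```

```bash
python3 -m jog '0.0023 -0.0009 0.0002 0 0 3 0;0.0047 -0.0015 0.0005 0 0 6 0;0.0071 -0.0021 0.0008 0 0 9 0;0.0095 -0.0026 0.001 0 0 12 0'>/dev/null; python3 -c "from h import *;tf('D')"
python3 -m jog '0.0008 -0.0003 0.0001 0 0 1 0;0.0015 -0.0006 0.0002 0 0 2 0;0.0023 -0.0009 0.0002 0 0 3 0'>/dev/null; python3 -c "from h import *;tf('D')"
```

```text
t31.60 xang 45.8 Txy [-0.64 -0.92] Tz -0.043 F [-5.5  3.1 -1.7] M_F 0.260 M_T 0.204 (noTz 0.247) a [0.0167 0.0458]
t31.90 xang 43.0 Txy [-0.69 -0.95] Tz 0.001 F [-4.9  4.5 -0.6] M_F 0.302 M_T 0.261 (noTz 0.259) a [0.0167 0.0461]
```

```bash
python3 -m jog '0.0008 -0.0003 0.0001 0 0 1 0;0.0015 -0.0006 0.0002 0 0 2 0;0.0023 -0.0009 0.0002 0 0 3 0'>/dev/null; python3 -c "from h import *;tf('D')"
python3 -m jog '0.0008 -0.0003 0.0001 0 0 1 0;0.0015 -0.0006 0.0002 0 0 2 0;0.0023 -0.0009 0.0002 0 0 3 0'>/dev/null; python3 -c "from h import *;tf('D')"
```

```text
t32.20 xang 40.0 Txy [-0.73 -0.96] Tz -0.042 F [-3.1  4.4  0.3] M_F 0.174 M_T 0.222 (noTz 0.264) a [0.017  0.0463]
t32.50 xang 37.0 Txy [-0.75 -0.93] Tz -0.033 F [-4.6  2.8 -0.8] M_F 0.226 M_T 0.229 (noTz 0.262) a [0.0173 0.0464]
```

```bash
python3 -m jog '0.0008 -0.0003 0.0001 0 0 1 0;0.0015 -0.0006 0.0002 0 0 2 0;0.0023 -0.0009 0.0002 0 0 3 0'>/dev/null; python3 -c "from h import *;tf('D')"
python3 -m jog '0.0008 -0.0003 0.0001 0 0 1 0;0.0015 -0.0006 0.0002 0 0 2 0;0.0023 -0.0009 0.0002 0 0 3 0'>/dev/null; python3 -c "from h import *;tf('D')"
```

```text
t32.80 xang 33.9 Txy [-0.73 -0.95] Tz -0.020 F [-5.5  4.  -1.6] M_F 0.305 M_T 0.248 (noTz 0.267) a [0.0176 0.0465]
t33.10 xang 30.9 Txy [-0.73 -1.03] Tz 0.011 F [-6.5  4.6 -1.8] M_F 0.396 M_T 0.297 (noTz 0.287) a [0.0181 0.0466]
```

```bash
python3 -m jog '0.0008 -0.0003 0.0001 0 0 1 0;0.0015 -0.0006 0.0002 0 0 2 0;0.0023 -0.0009 0.0002 0 0 3 0'>/dev/null; python3 -c "from h import *;tf('D')"
python3 -m jog '0.0008 -0.0003 0.0001 0 0 1 0;0.0015 -0.0006 0.0002 0 0 2 0;0.0023 -0.0009 0.0002 0 0 3 0'>/dev/null; python3 -c "from h import *;tf('D')"
```

```text
t33.40 xang 27.9 Txy [-0.76 -1.17] Tz 0.041 F [-5.3  3.4 -2. ] M_F 0.349 M_T 0.363 (noTz 0.322) a [0.0185 0.0467]
t33.70 xang 24.9 Txy [-0.77 -1.32] Tz 0.053 F [-5.6  3.1 -3.7] M_F 0.373 M_T 0.409 (noTz 0.356) a [0.019  0.0467]
```

```bash
python3 -m jog '0.0008 -0.0003 0.0001 0 0 1 0;0.0015 -0.0006 0.0002 0 0 2 0'>/dev/null; python3 -c "from h import *;tf('D')"
python3 -m jog '0.0006 -0.0002 0.0001 0 0 0.7 0;0.0011 -0.0004 0.0001 0 0 1.4 0'>/dev/null; python3 -c "from h import *;tf('D')"
```

```text
t33.90 xang 22.9 Txy [-0.65 -1.33] Tz 0.049 F [-5.8  2.9 -3.6] M_F 0.375 M_T 0.400 (noTz 0.350) a [0.0194 0.0468]
t34.10 xang 21.6 Txy [-0.62 -1.37] Tz 0.023 F [-7.   3.9 -4.6] M_F 0.427 M_T 0.379 (noTz 0.356) a [0.0196 0.0469]
```

```bash
python3 -m jog '0.0008 -0.0003 0.0001 0 0 1 0;0.0015 -0.0006 0.0002 0 0 2 0'>/dev/null; python3 -c "from h import *;tf('D')"
python3 -m jog '0.0006 -0.0002 0.0001 0 0 0.7 0;0.0011 -0.0004 0.0001 0 0 1.4 0'>/dev/null; python3 -c "from h import *;tf('D')"
```

```text
t34.30 xang 19.6 Txy [-0.56 -1.5 ] Tz -0.004 F [-7.6  2.7 -5.6] M_F 0.405 M_T 0.376 (noTz 0.380) a [0.0199 0.0469]
t34.50 xang 18.2 Txy [-0.51 -1.59] Tz -0.006 F [-7.4  1.8 -5.2] M_F 0.375 M_T 0.392 (noTz 0.398) a [0.0201 0.047 ]
```

```bash
python3 -m jog '0.0008 -0.0003 0 0 0 1 0;0.0015 -0.0006 0 0 0 2 0'>/dev/null; python3 -c "from h import *;tf('D')"
python3 -m jog '-0.012 0 0 0 0 0 0;-0.014 0 -0.025 0 0 0 0;-0.014 0 -0.06 0 0 0 0;-0.014 0 -0.06 0 0 0 0' ; python3 -c "
from h import *
tf('D');goto('B',-9,sgn=-1,z=.1)"
```

```text
t34.70 xang 16.2 Txy [-0.61 -1.63] Tz 0.007 F [-7.9  2.2 -4.2] M_F 0.424 M_T 0.423 (noTz 0.416) a [0.0206 0.0469]
t: 35.1
eef_pos: [0.4581, 0.0767, 0.1001]
tool_rot: [-0.001, 0.99, 0.142, 0.004]
contact_force: [0.9, 0.6, 0.6]
gripper_width: 0.001
t35.10 xang 16.3 Txy [-0.03  0.05] Tz 0.005 F [ 1.  -0.4 -0.6] M_F -0.055 M_T -0.002 (noTz -0.007) a [0.028  0.0482]
target [ 0.6547 -0.03    0.1   ] shift [0.1589 0.1576 0.0013] rv [  0.25  -0.42 -64.72]
```

```bash
python3 -m jog '0.032 0.032 0 0 0 -8 0;0.064 0.064 0 0 0 -16 0;0.096 0.096 0 0 0 -24 0;0.128 0.126 0 0 0 -32 0;0.159 0.158 0 0 0 -40 0';python3 -m jog '0 0 0 0 0 -8 0;0 0 0 0 0 -16 0;0 0 0 0 0 -24 0;0 0 0 0 0 -24.7 0;0 0 0 0 0 -24.7 0'; python3 -c "
from h import *
goto('B',-9,sgn=-1,z=.041)"
```

```text
t: 35.6
eef_pos: [0.6534, -0.0317, 0.0959]
tool_rot: [-0.0, 0.88, 0.474, 0.0]
contact_force: [0.2, 0.9, 0.1]
gripper_width: -0.001
t: 36.1
eef_pos: [0.6518, -0.0315, 0.096]
tool_rot: [-0.0, 0.762, 0.648, 0.0]
contact_force: [-0.7, 0.2, 1.1]
gripper_width: -0.002
target [ 0.6547 -0.03    0.041 ] shift [0.0019 0.0026 0.055 ] rv [-0.01 -0.03 -0.23]
```

```bash
python3 -m jog '0.002 0.001 0.025 0 0 0 0;0.002 0.001 0.045 0 0 0 0;0.002 0.001 0.055 0 0 0 0;-0.005 0.001 0.055 0 0 0 0;-0.008 0.001 0.055 0 0 0 0'>/dev/null; python3 -c "from h import *;tf('B')"
python3 -m jog '-0.0015 0 0 0 0 0 0;-0.003 0 0 0 0 0 0;-0.0045 0 0 0 0 0 0'>/dev/null; python3 -c "from h import *;tf('B')"
```

```text
t36.60 xang 80.8 Txy [-0.03  0.  ] Tz 0.087 F [-0.  -0.1 -0.3] M_F 0.087 M_T 0.084 (noTz -0.002) a [-0.019 -0.043]
t36.90 xang 80.9 Txy [-0.1   1.09] Tz -0.015 F [ 5.   1.2 -1.7] M_F 0.183 M_T 0.199 (noTz 0.214) a [-0.017  -0.0436]
```

```bash
python3 -m jog '-0.0015 0.0006 0.0002 0 0 2 0;-0.0031 0.0011 0.0003 0 0 4 0;-0.0047 0.0015 0.0005 0 0 6 0;-0.0063 0.0019 0.0007 0 0 8 0;-0.0079 0.0023 0.0009 0 0 10 0'>/dev/null; python3 -c "from h import *;tf('B')"
python3 -m jog '-0.0023 0.0009 0.0002 0 0 3 0;-0.0047 0.0015 0.0005 0 0 6 0;-0.0071 0.0021 0.0008 0 0 9 0;-0.0095 0.0026 0.001 0 0 12 0;-0.012 0.0029 0.0013 0 0 15 0'>/dev/null; python3 -c "from h import *;tf('B')"
```

```text
t37.40 xang 70.9 Txy [0.23 1.08] Tz 0.045 F [ 5.  -1.4 -2.6] M_F 0.286 M_T 0.283 (noTz 0.239) a [-0.0183 -0.0433]
t37.90 xang 55.9 Txy [0.44 1.12] Tz -0.071 F [ 4.9 -2.1 -4. ] M_F 0.178 M_T 0.191 (noTz 0.262) a [-0.0182 -0.043 ]
```

```bash
python3 -m jog '-0.0023 0.0009 0.0002 0 0 3 0;-0.0047 0.0015 0.0005 0 0 6 0;-0.0071 0.0021 0.0008 0 0 9 0;-0.0095 0.0026 0.001 0 0 12 0'>/dev/null; python3 -c "from h import *;tf('B')"
python3 -m jog '-0.0008 0.0003 0.0001 0 0 1 0;-0.0015 0.0006 0.0002 0 0 2 0;-0.0023 0.0009 0.0002 0 0 3 0'>/dev/null; python3 -c "from h import *;tf('B')"
```

```text
t38.30 xang 43.9 Txy [0.69 1.12] Tz -0.031 F [ 5.2 -4.1 -2.7] M_F 0.266 M_T 0.251 (noTz 0.282) a [-0.0181 -0.0428]
t38.60 xang 41.0 Txy [0.65 1.1 ] Tz -0.039 F [ 5.4 -2.7 -2.2] M_F 0.241 M_T 0.236 (noTz 0.275) a [-0.0182 -0.0428]
```

```bash
python3 -m jog '-0.0008 0.0003 0.0001 0 0 1 0;-0.0015 0.0006 0.0002 0 0 2 0;-0.0023 0.0009 0.0002 0 0 3 0'>/dev/null; python3 -c "from h import *;tf('B')"
python3 -m jog '-0.0008 0.0003 0.0001 0 0 1 0;-0.0015 0.0006 0.0002 0 0 2 0;-0.0023 0.0009 0.0002 0 0 3 0'>/dev/null; python3 -c "from h import *;tf('B')"
python3 -m jog '-0.0008 0.0003 0.0001 0 0 1 0;-0.0015 0.0006 0.0002 0 0 2 0;-0.0023 0.0009 0.0002 0 0 3 0'>/dev/null; python3 -c "from h import *;tf('B')"
```

```text
t38.90 xang 38.0 Txy [0.7  1.16] Tz -0.045 F [ 5.5 -3.2 -0.9] M_F 0.248 M_T 0.247 (noTz 0.291) a [-0.0182 -0.0428]
t39.20 xang 35.0 Txy [0.74 1.26] Tz -0.035 F [ 6.  -4.  -1.8] M_F 0.295 M_T 0.279 (noTz 0.314) a [-0.0183 -0.0428]
t39.50 xang 32.0 Txy [0.83 1.28] Tz -0.033 F [ 6.  -3.7 -1.1] M_F 0.290 M_T 0.294 (noTz 0.327) a [-0.0185 -0.0427]
```

```bash
python3 -m jog '-0.0008 0.0003 0.0001 0 0 1 0;-0.0015 0.0006 0.0002 0 0 2 0;-0.0023 0.0009 0.0002 0 0 3 0'>/dev/null; python3 -c "from h import *;tf('B')"
python3 -m jog '-0.0008 0.0003 0.0001 0 0 1 0;-0.0015 0.0006 0.0002 0 0 2 0;-0.0023 0.0009 0.0002 0 0 3 0'>/dev/null; python3 -c "from h import *;tf('B')"
```

```text
t39.80 xang 29.0 Txy [0.94 1.35] Tz -0.020 F [ 6.1 -4.6 -0.8] M_F 0.323 M_T 0.331 (noTz 0.351) a [-0.0187 -0.0426]
t40.10 xang 26.0 Txy [1.02 1.47] Tz -0.016 F [ 6.1 -4.3 -0.6] M_F 0.323 M_T 0.367 (noTz 0.383) a [-0.019  -0.0425]
```

```bash
python3 -m jog '-0.0008 0.0003 0.0001 0 0 1 0;-0.0015 0.0006 0.0002 0 0 2 0;-0.0023 0.0009 0.0002 0 0 3 0'>/dev/null; python3 -c "from h import *;tf('B')"
python3 -m jog '-0.0008 0.0003 0.0001 0 0 1 0;-0.0015 0.0006 0.0002 0 0 2 0'>/dev/null; python3 -c "from h import *;tf('B')"
```

```text
t40.40 xang 23.0 Txy [1.12 1.59] Tz 0.013 F [ 7.6 -5.2 -0.1] M_F 0.436 M_T 0.429 (noTz 0.416) a [-0.0194 -0.0424]
t40.60 xang 21.0 Txy [1.2  1.57] Tz -0.086 F [ 7.4 -4.3 -0.3] M_F 0.312 M_T 0.336 (noTz 0.422) a [-0.0197 -0.0424]
```

```bash
python3 -m jog '-0.0006 0.0002 0.0001 0 0 0.7 0;-0.0011 0.0004 0.0001 0 0 1.4 0'>/dev/null; python3 -c "from h import *;tf('B')"
python3 -m jog '0.012 0 0 0 0 0 0;0.014 0 -0.025 0 0 0 0;0.014 0 -0.06 0 0 0 0;0.014 0 -0.06 0 0 0 0' ; python3 -c "
from h import *
tf('B');goto('A',8,sgn=-1,z=.1,b=.028)"
```

```text
t40.80 xang 19.6 Txy [1.21 1.71] Tz -0.040 F [ 7.  -6.2  0. ] M_F 0.377 M_T 0.409 (noTz 0.449) a [-0.0199 -0.0423]
t: 41.2
eef_pos: [0.6531, -0.0866, 0.1013]
tool_rot: [0.001, 0.986, 0.169, 0.004]
contact_force: [0.7, 0.4, 0.9]
gripper_width: 0.002
t41.20 xang 19.5 Txy [-0.05 -0.01] Tz -0.023 F [ 0.8 -0.1 -0.9] M_F 0.019 M_T -0.032 (noTz -0.009) a [-0.0326 -0.0474]
target [0.6377 0.0807 0.1   ] shift [ 0.0412 -0.1629  0.001 ] rv [  0.46  -0.18 -78.53]
```

```bash
python3 -m jog '0.008 -0.034 0 0 0 -8 0;0.016 -0.068 0 0 0 -16 0;0.024 -0.1 0 0 0 -24 0;0.032 -0.133 0 0 0 -32 0;0.041 -0.163 0 0 0 -40 0';python3 -m jog '0 0 0 0 0 -8 0;0 0 0 0 0 -16 0;0 0 0 0 0 -24 0;0 0 0 0 0 -32 0;0 0 0 0 0 -38.5 0'; python3 - <<'E'
from h import *
goto('A',8,sgn=-1,z=.037,b=.028)
grab('side','s9.png')
b=cv2.imread('pics/s9.png')[130:220,205:325]; b=cv2.resize(b,None,fx=6,fy=6,interpolation=cv2.INTER_CUBIC)
cv2.imwrite('pics/z9.png',b)
E
```

```text
t: 41.7
eef_pos: [0.6332, 0.0829, 0.0962]
tool_rot: [0.0, 0.867, 0.499, -0.0]
contact_force: [0.5, 0.9, 0.2]
gripper_width: -0.004
t: 42.2
eef_pos: [0.6336, 0.0811, 0.096]
tool_rot: [0.0, 0.654, 0.756, -0.001]
contact_force: [-0.7, -0.5, -0.0]
gripper_width: 0.004
target [0.6377 0.0807 0.037 ] shift [-0.0009  0.0041  0.059 ] rv [-0.04  0.04  0.28]
```

View pics/z9.png

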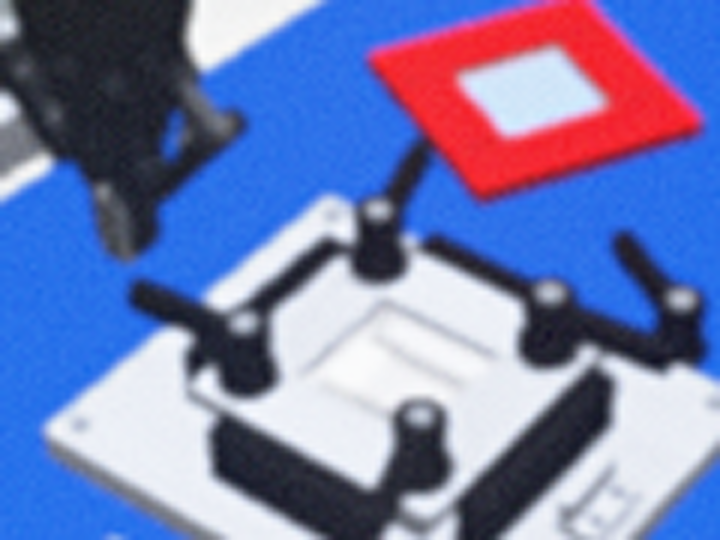

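```bash
python3 -m jog '0 0.003 0.025 0 0 0 0;0 0.003 0.045 0 0 0 0;0 0.003 0.058 0 0 0 0;-0.003 0.003 0.058 0 0 0 0;-0.006 0.003 0.058 0 0 0 0'>/dev/null; python3 -c "from h import *;tf('A')"
python3 -m jog '-0.001 0 0 0 0 0 0;-0.002 0 0 0 0 0 0;-0.003 0 0 0 0 0 0'>/dev/null; python3 -c "from h import *;tf('A')"
```

```text
t42.75 xang 98.0 Txy [-0.02  0.03] Tz 0.049 F [-0.4  0.7  0.2] M_F 0.015 M_T 0.052 (noTz 0.003) a [-0.0234 -0.0433]
t43.05 xang 98.0 Txy [ 0.05 -0.03] Tz 0.049 F [-0.  -0.5  0.8] M_F 0.058 M_T 0.047 (noTz -0.002) a [-0.0206 -0.0436]
```

```bash
python3 -m jog '-0.001 0 0 0 0 0 0;-0.002 0 0 0 0 0 0'>/dev/null; python3 -c "from h import *;tf('A')"
python3 -m jog '-0.0007 0 0 0 0 0 0;-0.0014 0 0 0 0 0 0'>/dev/null; python3 -c "from h import *;tf('A')"
```

```text
t43.25 xang 98.1 Txy [0.04 0.8 ] Tz 0.013 F [ 3.4  0.1 -1.7] M_F 0.157 M_T 0.179 (noTz 0.166) a [-0.0198 -0.0435]
t43.45 xang 98.1 Txy [0.02 1.41] Tz -0.019 F [ 6.3 -0.7 -3.3] M_F 0.266 M_T 0.270 (noTz 0.290) a [-0.0196 -0.0436]
```

```bash
python3 -m jog '-0.0005 0 0 0 0 0 0;-0.001 0 0 0 0 0 0'>/dev/null; python3 -c "from h import *;tf('A')"
python3 -m jog '-0.0004 0 0 0 0 0 0;-0.0008 0 0 0 0 0 0'>/dev/null; python3 -c "from h import *;tf('A')"
```

```text
t43.65 xang 98.1 Txy [-0.02  1.67] Tz 0.018 F [ 7.9  0.1 -3.2] M_F 0.361 M_T 0.355 (noTz 0.338) a [-0.0195 -0.0436]
t43.85 xang 98.2 Txy [0.02 1.91] Tz 0.059 F [ 9.2 -0.1 -3.4] M_F 0.463 M_T 0.451 (noTz 0.391) a [-0.0194 -0.0436]
```

```bash
python3 -m jog '0.012 0 0 0 0 0 0;0.014 0 -0.025 0 0 0 0;0.014 0 -0.06 0 0 0 0;0.014 0 -0.1 0 0 0 0;0.014 0 -0.12 0 0 0 0';python3 -m jog '0 0 0 0 0 0 0;0 0 0 0 0 0 0;0 0 0 0 0 0 0'; python3 - <<'E'
from h import *
grab('side','s10.png');grab('top','t10.png')
b=cv2.imread('pics/s10.png')[130:250,195:335]; a=cv2.imread('pics/t10.png')[130:250,195:335]
cv2.imwrite('pics/z10.png',np.hstack([cv2.resize(x,(400,343),interpolation=cv2.INTER_CUBIC) for x in (b,a)]))
E
```

```text
t: 44.35
eef_pos: [0.638, 0.0819, 0.1618]
tool_rot: [0.002, 0.656, 0.755, 0.001]
contact_force: [-0.2, -0.1, -0.2]
gripper_width: -0.002
t: 44.65
eef_pos: [0.6354, 0.0815, 0.1567]
tool_rot: [-0.001, 0.656, 0.755, -0.001]
contact_force: [-0.2, 0.0, -0.0]
gripper_width: 0.003
```

View pics/z10.png

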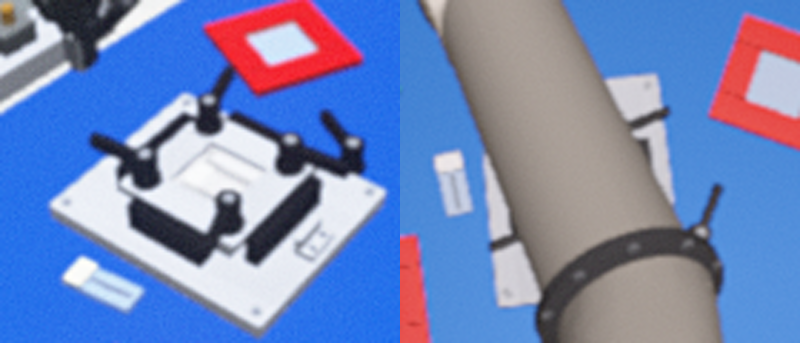

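```bash
python3 -c "
from station import workorder,status
print(status.get_obs()['contact_force']); print(workorder.hand_in())"
```

```text
[-0.14426182 -0.36054464 -0.02012009]
the job is handed in; nothing more can be done
None
```

I screwed the cover down with the four levers in two star-order rounds and handed the job in at about 44.8 s of the 72 s allowed. No verdict was reported.

- **Round one:** I turned each lever about 50° with the shut fingers pushing on its arm. The order was far right, near left, near right, far left.
- **Round two:** The order was far left, near right, near left, far right. I turned each lever until the torque rose from about 0.25–0.30 N m running free to about 0.42–0.47 N m. By torque that is roughly 22–30 N of clamp force on each lever.

**Last checks:**
- Pushing again on the far-left lever up to about 0.4–0.45 N m did not visibly turn it, so it is still snug.
- The last side picture shows the cover looking level, and the cartridge, spare lever and bracket beside the nest where they were. The final views did not cover the other bystanders.
- The gripper is well above the levers, and the contact force reads about zero.

**What disagreed:**
- The pictures and a contact test showed the fingertips about 28 mm higher than the reported TCP height. I worked to the pictures.
- Past the seat, torque climbed only about half as fast per degree as 40 N/mm implies. The angle turned would put the clamp force nearer 35–45 N, still inside the 12–50 N limits.
- I did not re-check the near-right lever after tightening the second diagonal.

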